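# Turn a stone slab over off the ramp edge and dock it for grinding

### The arm

A 6-joint arm with a two-finger parallel gripper is mounted at the origin on the work surface. World frame = base frame: x ahead of the robot, y to its left, z up, the work surface at z = 0. Lengths are in m, angles in degrees, forces in N, time in s.
With the tool pointing down it reaches from about 0.3 to 0.75 m from the base axis. Payload 8.5 kg.
Tool frame: the origin (TCP) lies midway between the tips of the shut fingers; the grasp point (between the pads) lies 19 mm behind it (env.grip_depth is the distance from the TCP to the grasp point, in m); y points along the fingers, x is the direction in which the jaws open and shut, and the axes are right-handed (so a half turn about y gives the same grasp; the last joint's range is limited). The gripper opens to 85 mm and grips with 20 to 120 N. Pads are 22 mm wide; open, the fingers measure 114 mm over their backs; the gripper's body (76 mm by 85 mm) begins 54 mm behind the grasp point. The pads swing forward as they close: fully open they stand 13 mm farther back than shut.
Start: joints at [62.149, 21.807, 74.336, -0, 83.858, -12.336], TCP at [0.147, 0.53, 0.231] pointing down, gripper open.
Joint ranges: [-178.18, 178.18], [-50.72, 133.34], [12.68, 142.11], [-81.47, 261.47], [9.98, 163.14], [-165.26, 165.26]. Speed limits (degrees/s): [136.94, 136.94, 180, 180, 180, 180].

### API

Orientations are given as a 3x3 rotation matrix whose columns are the frame's x, y, z axes.
In Python, from rig import env gives the robot as it stands.
- The arm moves only by the shell command python3 -m inch 'ROWS' [FORCE]. ROWS is JSON, a list that holds one entry, the list of rows, each a list of 7 numbers: the gripper command: -1 is shut, 1 is fully open, values between are in proportion, then the shift along the world's x, y, z in cm, then the turn, a rotation vector about the world's x, y, z in degrees. In form: [[[grip, dx, dy, dz, rx, ry, rz], ...]]. A call has 1 to 20 rows; each row is the pose to reach, as a shift and turn from the pose commanded when the call began; what a row does not reach only later rows make up. A row lasts 1/8 s, in which the tool goes at most 62.5 mm and 10.7 degrees, less where a joint would pass 70% of its speed; a pose out of reach is approached as far as the arm can. A call with a gripper value outside its range is refused whole. The fingers move at their own pace and stop on an object; FORCE is the grip in N (left out, the last holds). Time passes only in rows, so rows that repeat a pose let the fingers close. It gives the time, the measured TCP pose, the force and the opening at its end, in the units of the state.
- env.observe(): the state, without advancing time (a new reading comes with each control period).
- env.get_image(name): name is "side" or "top" or "wrist"; returns a dict with "frame" (420x560x3 uint8, red, green, blue), "mtx" (3x3 intrinsics, pixels), "rvec" (rotation vector, rad) and "tvec" (3), from world to camera coordinates, as OpenCV has them. Camera axes: x right, y down, z forward; pixel columns grow to the right and rows downward; lengths in m; the calibration is good to about 2 mm. A picture is of the moment at which its call begins. There is no depth.
- env.close_job(): hands the job in, once; it reports no verdict.
The state is a dict: "time_s": time; "q": joint angles; "qvel": joint speeds; "joint_efforts": joint torques, N m; "position": TCP position; "tool_rot": TCP orientation; "ft_force": force on the tool from outside, world axes, zero at the start; "wrist_torque": the same for the moment, N m; "grip_width": finger opening in m.
Only numpy, scipy, OpenCV 4.12 (cv2) and the standard library are available. Lean on these libraries where they do the work, as an engineer would, in place of code of your own. Each camera call takes 0.05 s, during which the arm holds its last target.

### The job

The slab's bevelled face is finished and its sawn back must be ground next. Bring the catch tray square under the ramp's overhanging edge until it meets the stand, then, without picking the slab up, nudge it down the ramp and over the edge so that it tips, turns over in the fall and lies flat in the tray with the sawn back up. Then take the tray with the slab in it into the dock, fully home against the stops, swing the retaining bar shut behind it, and leave the jar, the round blank and the brush alone.

Things in the scene. Friction and masses are not known exactly. Their poses are not given: they have to be found in the camera images.
- stand: Fixed plywood turning stand. Origin on the bench directly below the middle of the ramp's lower edge; x runs along that edge, +y into the stand (up the ramp), z up. The ramp is a board 120 mm wide, 180 mm long, climbing to +y at 0.17 rad (9.7 degrees). Two wooden side guides on it (104 mm apart inside, 12 mm high) begin 20 mm above the edge.
- ramp_edge (a point): Middle of the ramp's lower edge, on its top surface, 150 mm above the bench. Pushed slowly (about 45 mm/s) down the slope at the middle of its upper long side, the slab tips by itself once its middle passes this edge, turns over about the edge's direction in the fall and lands on its bevelled face in the tray below.
- tray_stop (a point): Point on the bench midway between the front faces of the stand's side panels, 45 mm behind the ramp edge (stand y = +45 mm): the tray's +y wall meets these faces when it is home, its origin then at stand x = 0, y = -25 mm, same yaw as the stand.
- slab: Loose grey-white stone slab, 96 x 60 x 9 mm, about 0.1 to 0.17 kg, lying on the ramp between the guides, its long side along the edge. Origin at its centre; x along the 96 mm, y along the 60 mm, z out of the bevelled (stepped) finished face, which is up at the start; the other face is sawn, with three parallel saw marks.
- tray: Loose grey catch tray with a dark mat, 160 (x) x 140 (y) x 28 mm high, walls 6 mm, floor 5 mm, about 0.6 kg; it slides on the bench. Origin at the centre of its underside, z up. On its -y side stands an upright handle plate, 60 mm long (x), 12 mm thick (y), from z = 17 to 77 mm, its middle plane at y = -106 mm (30 mm outside the wall). The tray goes under the ramp with its +y wall first and its handle away from the stand.
- tray_handle (a point): Middle of the top edge of the tray's handle plate, 77 mm above the bench.
- dock: Fixed aluminium dock on the bench: two side rails along y (22 mm high, 172 mm apart inside, from y = -70 to +70 mm) and two low stops at the -y end (faces at y = -71 mm) with an 80 mm gap between them for the tray's handle. Origin on the bench where the centre of the tray's underside belongs; the tray enters through the open +y end moving to -y, handle first, same yaw as the dock. A short guide, flared outwards, continues the -x rail to y = +100 mm.
- bar (a joint): Steel retaining bar on the dock, swinging level about an upright pivot at dock x = +107, y = +84 mm; stiff, stays where left. 0 rad = shut: it points to dock -x across the mouth behind the tray; the value grows as its end swings to +y and out, up to 2.5 rad. Its end knob is 100 mm from the pivot.
- bar_knob (a point): Top centre of the bar's upright black knob, 18 mm in diameter, from about 10 to 68 mm above the bench.
- jar: Bystander: white jar, 68 mm across, 85 mm high; origin at the centre of its underside. Leave alone.
- blank: Bystander: round domed stone blank, 90 mm across, 20 mm high; origin at the centre of its underside. Leave alone.
- brush: Bystander: hand brush, 180 mm long, lying along its x axis. Leave alone.

How it is judged (in metres and radians):
On the way, in this order (a step that is already met when the one before it is completed fails the run):
1. the tray is square under the ramp's edge, against the stand, while the slab still lies on the ramp (x of tray in the frame of stand between -0.02 and 0.02 m and y of tray in the frame of stand between -0.042 and -0.015 m and angle between the x axis of tray and the x axis of stand, either way round below 0.15 rad and angle between slab's own z axis and vertical below 0.3 rad and y of slab in the frame of stand between 0 and 0.2 m and z of slab in the frame of stand above 0.13 m), for 0.2 s.
2. the slab goes over on edge in the fall, with no finger touching it and the tray below (x of tray in the frame of stand between -0.02 and 0.02 m and y of tray in the frame of stand between -0.042 and -0.015 m and angle between the x axis of tray and the x axis of stand, either way round below 0.15 rad and angle between slab's own z axis and vertical between 1.2 and 2.4 rad and y of slab in the frame of stand between -0.1 and 0.03 m and contact force between the fingers and slab below 0.05 N), for 0.01 s.
3. the slab lies still in the tray, sawn back up (angle between slab's own z axis and vertical above 2.95 rad and x of slab in the frame of tray between -0.07 and 0.07 m and y of slab in the frame of tray between -0.065 and 0.065 m and z of slab in the frame of tray between 0 and 0.018 m and linear speed of each of slab, tray below 0.02 m/s), for 0.2 s.
4. the tray is fully home in the dock with the turned slab in it (angle between slab's own z axis and vertical above 2.95 rad and x of slab in the frame of tray between -0.07 and 0.07 m and y of slab in the frame of tray between -0.065 and 0.065 m and z of slab in the frame of tray between 0 and 0.018 m and x of tray in the frame of dock between -0.012 and 0.012 m and y of tray in the frame of dock between -0.012 and 0.012 m and angle between the x axis of tray and the x axis of dock, either way round below 0.1 rad and angle between tray's own z axis and vertical below 0.05 rad), for 0.2 s.
At the end, for the whole second after the job is handed in: The slab lies flat in the tray with its sawn back up (within 0.19 rad of level, at rest), the tray sits flat and home in the dock (within 12 mm each way and 0.1 rad), and the retaining bar is shut (under 0.12 rad) (all of step 4 and linear speed of each of slab, tray below 0.02 m/s and value of joint bar below 0.12 rad); the robot touches nothing.
It fails at once if the slab is lifted clear off the ramp (its centre more than 0.19 m above the bench) (height (world z) of slab above 0.19 m).
It fails at once if the slab lands outside the tray (height (world z) of slab below 0.06 m and horizontal distance between slab and tray above 0.11 m).
It fails at once if the jar is moved by more than 25 mm (distance of jar from where it was at the start of the episode above 0.025 m).
It fails at once if the blank is moved by more than 25 mm (distance of blank from where it was at the start of the episode above 0.025 m).
It fails at once if the brush is moved by more than 25 mm (distance of brush from where it was at the start of the episode above 0.025 m).
It also fails if it takes over 72 s, if anything falls off the work surface, if the arm or the gripper's body presses on something with over 40 N, if the wrist force passes 120 N, or if a joint passes its speed limit or range.

## Working session

There is one attempt and no reset: what is moved stays moved. The work goes in short steps, Python scripts to look and compute and a shell command to move; the robot and the scene stay as the last step left them, time stands still between calls to the robot, and variables do not carry over. Pictures are saved under pics/ and viewed, and the job is handed in when it is done.

```bash
ls; mkdir -p pics
python3 - <<'E'
from rig import env
import cv2,json
s=env.observe();print(s)
for n in("side","top","wrist"):
    d=env.get_image(n);cv2.imwrite(f"pics/{n}0.png",d["frame"][:,:,::-1]);print(n,d["mtx"],d["rvec"],d["tvec"])
E
```

```text
pics
{'time_s': 0.0, 'q': array([ 6.21484443e+01,  2.18403219e+01,  7.43870045e+01, -3.48496255e-04,
        8.38596726e+01, -1.23380259e+01]), 'qvel': array([ 0.01217731,  0.01495542,  0.0768209 ,  0.03413159,  0.06837765,
       -0.07323833]), 'joint_efforts': array([-9.62449085e-04, -4.48457551e+01, -2.31279659e+01, -2.57891379e-04,
        4.77479829e-03,  1.36524801e-05]), 'position': array([0.14697954, 0.52966894, 0.23070481]), 'tool_rot': array([[ 2.67464767e-01, -7.04031597e-04, -9.63567384e-01],
       [ 9.63566497e-01, -1.34535193e-03,  2.67465504e-01],
       [-1.48464140e-03, -9.99998847e-01,  3.18547020e-04]]), 'ft_force': array([ 0.30281982,  0.85192657, -0.75571502]), 'wrist_torque': array([ 0.00943982,  0.00746126, -0.00439507]), 'grip_width': 0.08560353003758733}
side [[427.2520516    0.         279.49841769]
 [  0.         427.2520516  208.12137354]
 [  0.           0.           1.        ]] [ 2.18591804 -0.88665124  0.36565591] [-0.43077672  0.38679292  0.64088683]
top [[436.05008436   0.         274.34866782]
 [  0.         436.05008436 211.10103376]
 [  0.           0.           1.        ]] [ 2.09899328 -2.15483238  0.12814484] [0.01814287 0.62074715 0.89493611]
wrist [[338.65634768   0.         278.94824156]
 [  0.         338.65634768 205.9404743 ]
 [  0.           0.           1.        ]] [-2.29192018 -1.74301377 -0.27212992] [-0.55120551 -0.03962482  0.37931811]
```

View pics/side0.png

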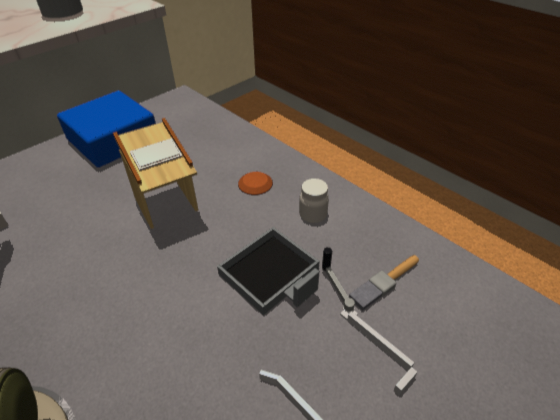

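View pics/top0.png

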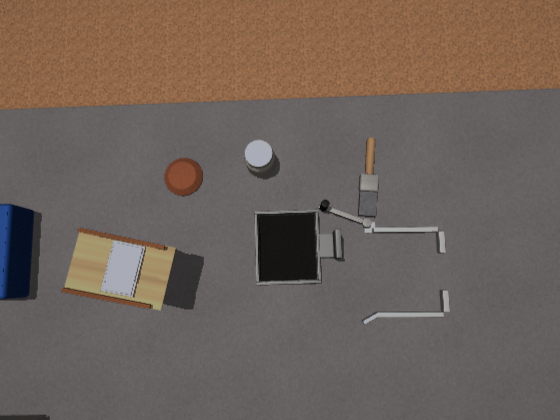

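View pics/wrist0.png

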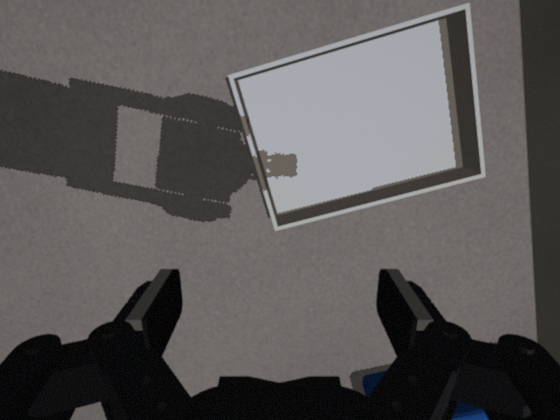

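Side and top show: stand with slab (top ~(122,268)), tray in the middle (288,247) with handle toward the dock on the right, bar open with knob at (325,205), brush at (369,180), jar (259,155), blank (183,177). Next I'll convert these to positions.

```bash
cat > h.py <<'E'
import cv2,numpy as np
from rig import env
def cam(n):
    d=env.get_image(n);R=cv2.Rodrigues(np.array(d["rvec"],float))[0]
    return dict(f=d["frame"],K=np.array(d["mtx"]),R=R,t=np.array(d["tvec"],float).ravel())
def ray(c,uv):
    v=np.linalg.inv(c["K"])@np.array([uv[0],uv[1],1.]);return -c["R"].T@c["t"],c["R"].T@v
def onz(c,uv,z):
    o,d=ray(c,uv);return o+d*(z-o[2])/d[2]
def proj(c,p):
    q=c["K"]@(c["R"]@np.array(p,float)+c["t"]);return q[:2]/q[2]
def tri(c1,u1,c2,u2):
    A=[];b=[]
    o1,d1=ray(c1,u1);o2,d2=ray(c2,u2)
    s=np.linalg.lstsq(np.c_[d1,-d2],o2-o1,rcond=None)[0]
    a,b=o1+s[0]*d1,o2+s[1]*d2
    return (a+b)/2,np.linalg.norm(a-b)
def save(f,name,box=None,k=1):
    if box: x0,y0,x1,y1=box;f=f[y0:y1,x0:x1]
    f=cv2.resize(f,None,fx=k,fy=k,interpolation=cv2.INTER_CUBIC);cv2.imwrite("pics/"+name,np.ascontiguousarray(f[:,:,::-1]))
E
python3 - <<'E'
from h import *
np.set_printoptions(precision=4,suppress=True)
T=cam("top");S=cam("side");W=cam("wrist")
for n,c in(("T",T),("S",S),("W",W)):print(n,-c["R"].T@c["t"])
for n,u,z in [("trayc",(288,247),.028),("ramp",(175,250),.15),("knob",(325,205),.068),("pivot",(367,223),.03),("jar",(259,153),.085),("blank",(183,177),.02),("brush",(369,195),.02),("dockL",(437,229),.022)]:
    print(n,onz(T,u,z))
save(T["f"],"t1.png",(50,210,210,320),5)
save(T["f"],"t2.png",(240,190,400,300),5)
save(T["f"],"t3.png",(310,190,470,335),5)
save(S["f"],"s1.png",(100,100,230,230),5)
save(S["f"],"s2.png",(210,220,430,400),3.6)
E
```

```text
T [ 0.4774 -0.0266  0.9787]
S [ 0.179  -0.4479  0.7165]
W [0.0717 0.5529 0.3724]
trayc [ 0.5441 -0.0254  0.028 ]
ramp [0.5355 0.1906 0.15  ]
knob [ 0.6278 -0.106   0.068 ]
pivot [ 0.5917 -0.1988  0.03  ]
jar [0.7408 0.0303 0.085 ]
blank [0.7095 0.2082 0.02  ]
brush [ 0.6554 -0.2085  0.02  ]
dockL [ 0.5753 -0.351   0.022 ]
```

View pics/t1.png

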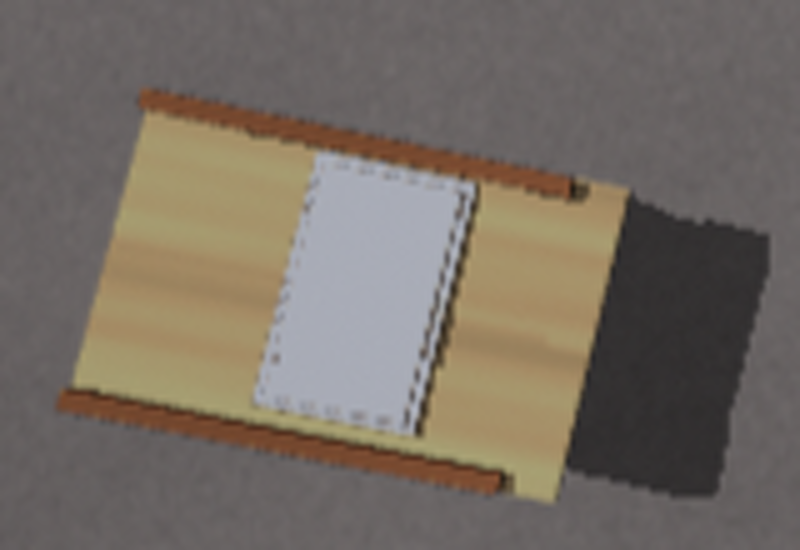

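View pics/t2.png

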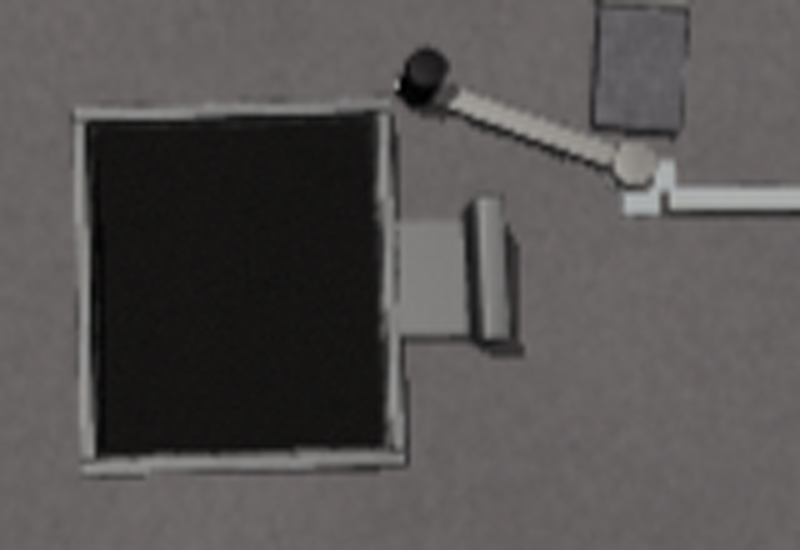

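View pics/t3.png

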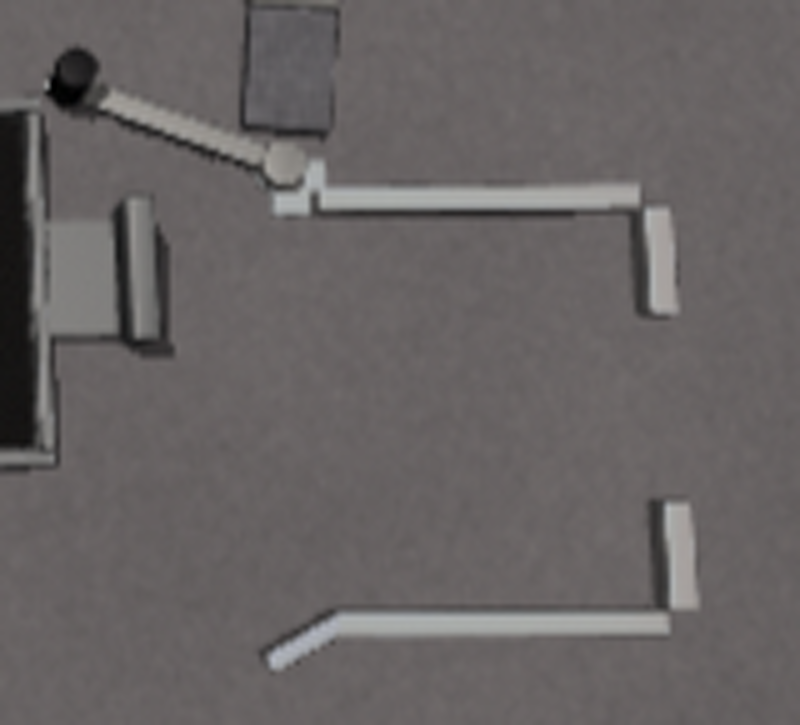

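View pics/s1.png

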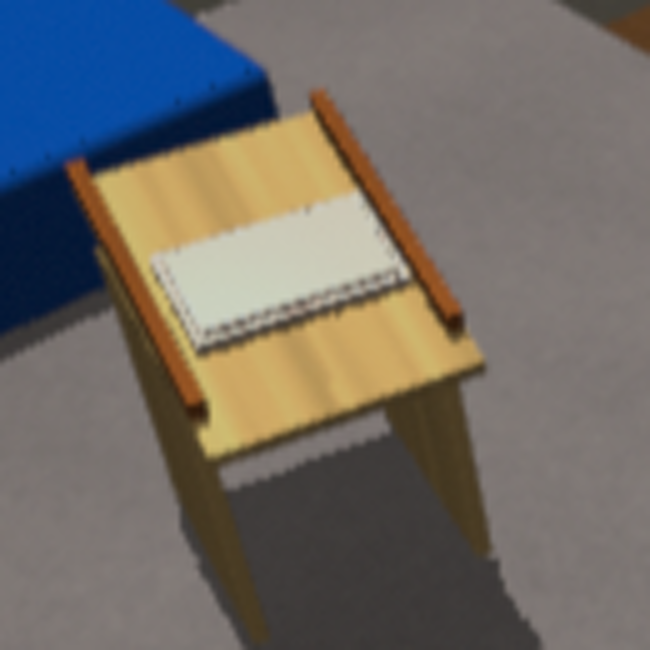

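View pics/s2.png

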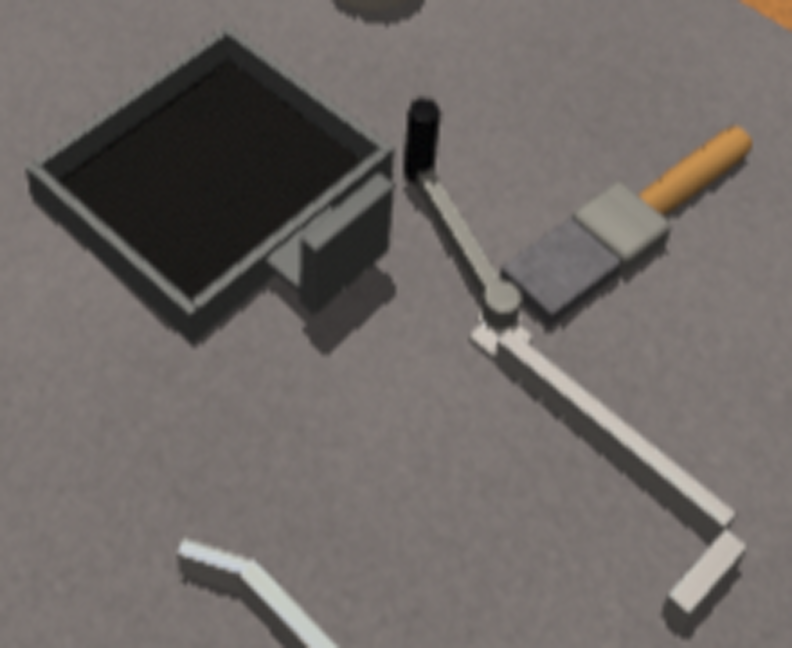

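Run:
```python
from h import *
np.set_printoptions(precision=4,suppress=True)
T=cam("top");S=cam("side")
def t(o,pts,z,k=5): 
    r=np.array([onz(T,(o[0]+(p[0]+.5)/k-.5,o[1]+(p[1]+.5)/k-.5),z) for p in pts]);print(r[:,:2].tolist());return r
def ang(v):return np.degrees(np.arctan2(v[1],v[0]))
print("ramp edge");e=t((50,210),[(628,188),(556,500)],.15)
print(e.mean(0),ang(e[0]-e[1]),np.linalg.norm(e[0]-e[1]))
print("ramp sides");a=t((50,210),[(145,108),(75,388)],.18);print(ang(a[0]-a[1]))
print("slab");s=t((50,210),[(316,152),(478,182),(418,437),(255,404)],.175);print(s.mean(0),ang(s[1]-s[2]),ang(s[0]-s[3]))
print("tray");r=t((240,190),[(75,108),(392,103),(407,465),(83,473)],.028);print(r.mean(0),ang(r[1]-r[2]),ang(r[0]-r[3]),ang(r[0]-r[1])-90)
print("handle");h=t((240,190),[(473,198),(500,198),(508,338),(482,340)],.077);print(h.mean(0),ang(h[1]-h[2]),ang(h[0]-h[3]))
print("rails");q=t((310,190),[(320,209),(640,206),(340,610),(668,612)],.022);print(ang(q[0]-q[1]),ang(q[2]-q[3]))
print("stops");q=t((310,190),[(647,210),(655,313),(665,502),(674,608)],.012);print(ang(q[0]-q[3]))
print("pivot");t((310,190),[(284,162)],.03);print("knob");k=t((310,190),[(77,68)],.068)
# triangulate knob, corner checks with side view
def su(p):return (210+(p[0]+.5)/3.6-.5,220+(p[1]+.5)/3.6-.5)
def tu(o,p):return (o[0]+(p[0]+.5)/5-.5,o[1]+(p[1]+.5)/5-.5)
print("tri knob",tri(T,tu((310,190),(77,68)),S,su((424,108))))
def s1(p):return (100+(p[0]+.5)/5-.5,100+(p[1]+.5)/5-.5)
print("edge +x",tri(T,tu((50,210),(628,188)),S,s1((485,366))))
print("edge -x",tri(T,tu((50,210),(556,500)),S,s1((213,458))))
print("pivot",tri(T,tu((310,190),(284,162)),S,su((502,298))))
print("handle top ends",tri(T,tu((240,190),(473,198)),S,su((378,183))),tri(T,tu((240,190),(482,340)),S,su((302,238))))
```

```text
ramp edge
[[0.5408001319707821, 0.1902389177242937], [0.4244996569237951, 0.21617050764757884]]
[0.4826 0.2032 0.15  ] -12.569663797754467 0.11915640080207307
ramp sides
[[0.5731570393573598, 0.36483328255160447], [0.4704324388461926, 0.3862431713648207]]
-11.773062666518019
slab
[[0.5554166749693417, 0.3015314021565], [0.5425874924038111, 0.2400368676891208], [0.4497519448028759, 0.26021201763532936], [0.4630338115996599, 0.3211837478230358]]
[0.5027 0.2807 0.175 ] -12.260948465635568 -12.00935260752654
tray
[[0.6250766145471467, 0.046110648793177555], [0.6232655453620161, -0.09366503096011634], [0.46601011805881487, -0.09398583641188833], [0.46585208442827414, 0.04532478828607511]]
[ 0.5451 -0.0241  0.028 ] 0.11688482393301947 0.2827838443292463 -0.7423381134436795
handle
[[0.5749983393491102, -0.12209642361534506], [0.5746929319165279, -0.13322163966713352], [0.5169712603604814, -0.1338184126885207], [0.5164235324899523, -0.12317359322934783]]
[ 0.5458 -0.1281  0.077 ] 0.5923487022796912 1.0535300116788504
rails
[[0.5737593217992882, -0.2135345217944269], [0.5712971005294253, -0.3
[... 215 characters left out ...]
0.35806491663167833], [0.4439994614608118, -0.3557627978090875], [0.39932364977169416, -0.35593105488086474]]
-0.7722017226943036
pivot
[[0.5939212818636999, -0.1975971977524972]]
knob
[[0.631650515539521, -0.10615742234377189]]
tri knob (array([ 0.6306, -0.1054,  0.0709]), np.float64(0.001494809477748451))
edge +x (array([0.5403, 0.1913, 0.1478]), np.float64(0.0015893391461790601))
edge -x (array([0.4242, 0.2159, 0.1519]), np.float64(0.0009133409961166082))
pivot (array([ 0.5937, -0.1978,  0.0239]), np.float64(0.0026105702139234523))
handle top ends (array([ 0.5752, -0.1224,  0.0692]), np.float64(0.0017414708395448461)) (array([ 0.5163, -0.123 ,  0.0774]), np.float64(0.0003342926542917127))
```

```bash
python3 -m inch '[[[-0.18,0,0,2,0,0,0],[-0.18,6,-7,2,0,0,3],[-0.18,10,-12,2,0,0,6],[-0.18,14,-18,2,0,0,9],[-0.18,18,-24,2,0,0,12],[-0.18,21,-29,2,0,0,16],[-0.18,25,-34,1,0,0,16],[-0.18,28,-40,0,0,0,16],[-0.18,31,-46,-2,0,0,16],[-0.18,34,-52,-4,0,0,16],[-0.18,37,-58,-6,0,0,16],[-0.18,39.9,-62,-8,0,0,16],[-0.18,39.9,-65.9,-9,0,0,16],[-0.18,39.9,-65.9,-9,0,0,16],[-0.18,39.9,-65.9,-9,0,0,16],[-0.18,39.9,-65.9,-9,0,0,16]]]' 40
python3 - <<'E'
from h import *
s=env.observe();print(s["tool_rot"],s["grip_width"])
c=cam("side");save(c["f"],"a.png",(180,130,480,355),2.6)
c=cam("wrist");save(c["f"],"b.png")
E
```

```text
time_s: 2.4
position: [0.5459, -0.1284, 0.1415]
tool_rot: [[-0.009, -0.0, -1.0], [1.0, 0.0, -0.009], [0.0, -1.0, 0.0]]
ft_force: [0.2, 0.7, -0.3]
grip_width: 0.0353
[[-8.62724532e-03 -9.17196733e-05 -9.99962780e-01]
 [ 9.99962737e-01  3.07766126e-04 -8.62727317e-03]
 [ 3.08545962e-04 -9.99999948e-01  8.90610817e-05]] 0.03529164084068304
```

View pics/a.png

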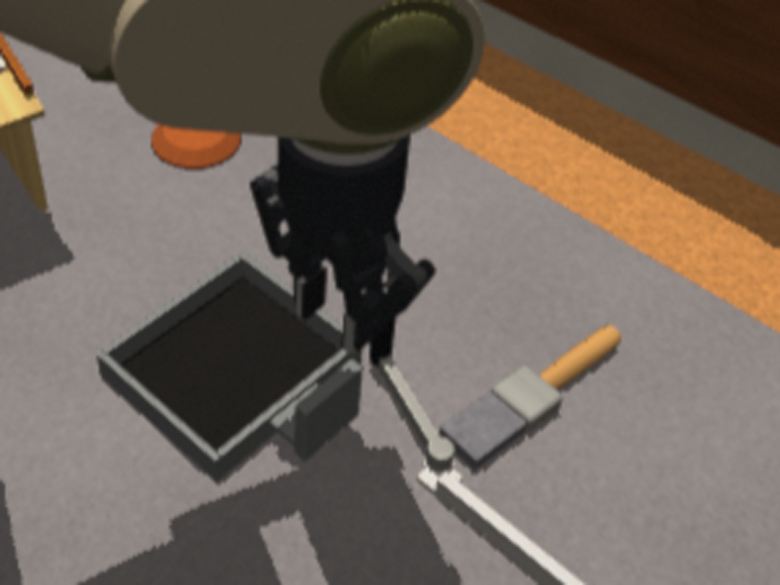

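View pics/b.png

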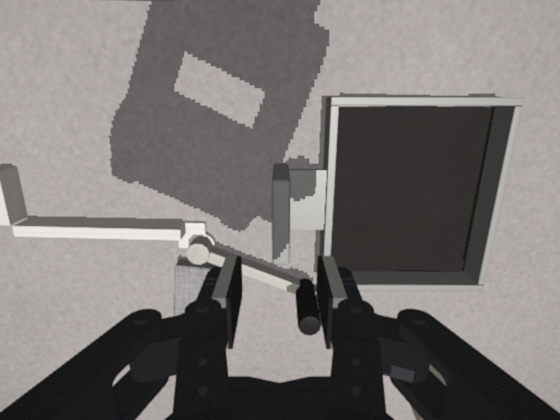

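```bash
python3 -m inch '[[[-0.18,0,0,-5,0,0,0],[-0.18,0,0,-9.9,0,0,0],[-0.18,0,0,-9.9,0,0,0],[-0.6,0,0,-9.9,0,0,0],[-1,0,0,-9.9,0,0,0],[-1,0,0,-9.9,0,0,0],[-1,0,0,-9.9,0,0,0],[-1,0,0,-9.9,0,0,0]]]' 60
python3 - <<'E'
from h import *
c=cam("wrist");save(c["f"],"c.png")
c=cam("top");save(c["f"],"c2.png")
E
```

```text
time_s: 3.5
position: [0.5472, -0.129, 0.0446]
tool_rot: [[-0.009, 0.004, -1.0], [1.0, -0.001, -0.009], [-0.001, -1.0, -0.004]]
ft_force: [0.3, 3.4, 8.2]
grip_width: 0.0109
```

View pics/c.png

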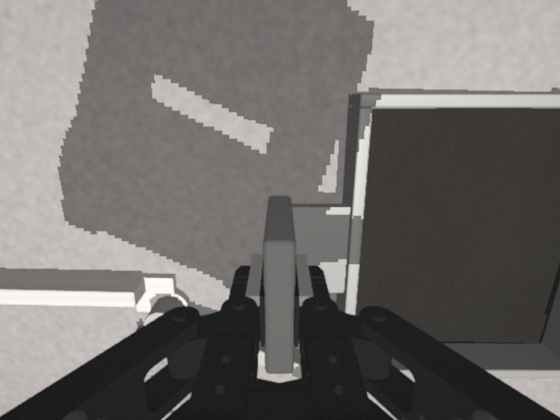

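```bash
python3 -m inch '[[[-1,-0.4,0.6,0.2,0,0,-0.5],[-1,-1.2,1.8,0.2,0,0,-1.5],[-1,-2.1,3.0,0.2,0,0,-2.6],[-1,-3.0,4.3,0.2,0,0,-3.7],[-1,-3.9,5.6,0.2,0,0,-4.9],[-1,-4.8,6.9,0.2,0,0,-6.0],[-1,-5.7,8.2,0.2,0,0,-7.1],[-1,-6.6,9.5,0.2,0,0,-8.3],[-1,-7.5,10.8,0.2,0,0,-9.4],[-1,-8.4,12.1,0.2,0,0,-10.6],[-1,-9.3,13.4,0.2,0,0,-11.7],[-1,-9.8,14.2,0.2,0,0,-12.4],[-1,-10.1,14.6,0.2,0,0,-12.7],[-1,-10.1,14.6,0.2,0,0,-12.7]]]'
python3 - <<'E'
from h import *
c=cam("side");save(c["f"],"d1.png",(80,90,360,300),2.8)
c=cam("top");save(c["f"],"d2.png",(50,130,350,340),2.6)
E
```

```text
time_s: 5.35
position: [0.4449, 0.0175, 0.0447]
tool_rot: [[0.212, 0.0, -0.977], [0.977, 0.001, 0.212], [0.001, -1.0, -0.0]]
ft_force: [0.8, 0.7, 6.7]
grip_width: 0.0109
```

View pics/d1.png

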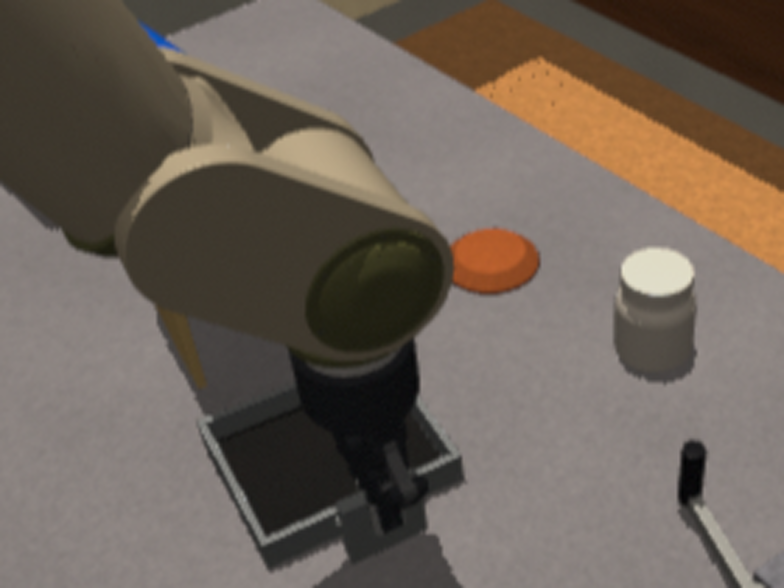

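View pics/d2.png

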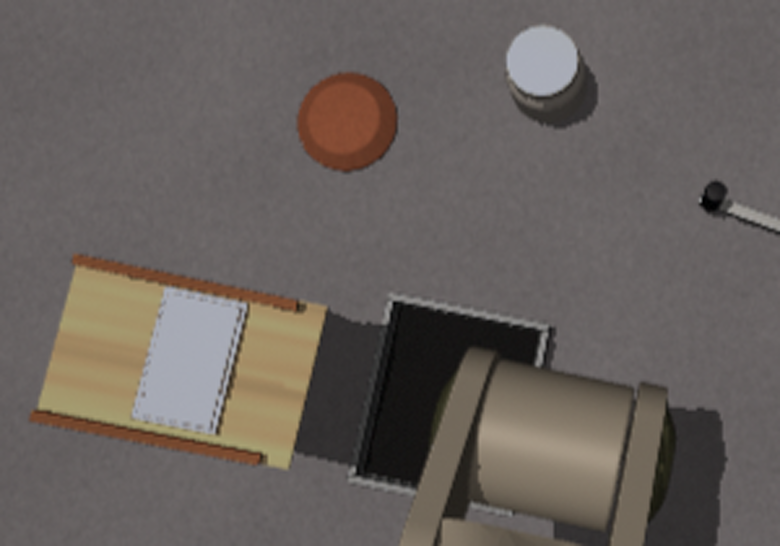

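The tray sits aligned before the stand, its left rim from crop (393,297) to (352,478); checking its centreline against the stand's.

Run:
```python
from h import *
T=cam("top")
f=lambda p:(50+(p[0]+.5)/2.6-.5,130+(p[1]+.5)/2.6-.5)
a=onz(T,f((393,296)),.028);b=onz(T,f((352,478)),.028);m=(a+b)/2
print(a,b,m,np.linalg.norm(a-b),np.degrees(np.arctan2(*(a-b)[1::-1])))
e=np.array([.4826,.2035]);th=np.radians(-12.2);X=np.array([np.cos(th),np.sin(th)]);Y=np.array([-np.sin(th),np.cos(th)])
d=m[:2]-e;print("front wall in stand",d@X,d@Y)
```

```text
[0.55668933 0.16550577 0.028     ] [0.40732939 0.19922575 0.028     ] [0.48200936 0.18236576 0.028     ] 0.15311899738715062 -12.721998744324342
front wall in stand 0.0038888882999693155 -0.020781763033306946
```

```bash
python3 -m inch '[[[-1,0.1,0.8,0,0,0,0],[-1,0.3,1.8,0,0,0,0],[-1,0.5,2.8,0,0,0,0],[-1,0.7,3.8,0,0,0,0],[-1,0.9,4.6,0,0,0,0],[-1,1,5.1,0,0,0,0],[-1,1.1,5.5,0,0,0,0],[-1,1.15,5.7,0,0,0,0],[-1,1.15,5.8,0,0,0,0],[-1,1.15,5.8,0,0,0,0]]]'
```

```text
time_s: 6.75
position: [0.4564, 0.0743, 0.0447]
tool_rot: [[0.211, -0.0, -0.978], [0.978, -0.001, 0.211], [-0.001, -1.0, 0.0]]
ft_force: [-1.5, -7.3, 8.6]
grip_width: 0.0113
```

```bash
python3 -m inch '[[[-1,0.05,0.2,0,0,0,0],[-1,0.1,0.4,0,0,0,0],[-1,0.1,0.5,0,0,0,0],[-1,0.1,0.5,0,0,0,0]]]'
python3 - <<'E'
from h import *
c=cam("top");save(c["f"],"e2.png",(50,180,310,340),3)
E
```

```text
time_s: 7.25
position: [0.456, 0.0768, 0.0447]
tool_rot: [[0.211, -0.004, -0.978], [0.978, -0.006, 0.211], [-0.006, -1.0, 0.003]]
ft_force: [-10.6, -29.8, 14.6]
grip_width: 0.011
```

View pics/e2.png

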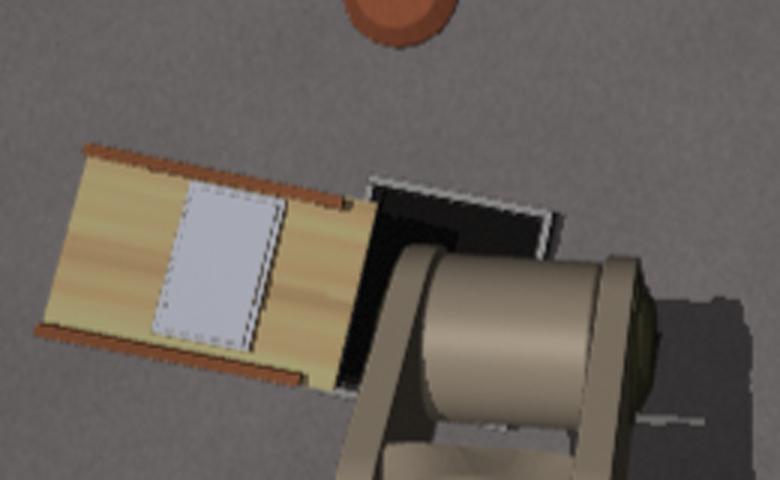

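```bash
python3 -m inch '[[[-1,-0.1,-0.4,0,0,0,0],[-0.6,-0.1,-0.4,0,0,0,0],[-0.18,-0.1,-0.4,0,0,0,0],[-0.18,-0.1,-0.4,0,0,0,0],[-0.18,-0.1,-0.4,5,0,0,0],[-0.18,-0.1,-0.4,11,0,0,0],[-1,-0.1,-0.4,17,0,0,0],[-1,-0.1,-0.4,22,0,0,0],[-1,-2,-6,22,0,0,10],[-1,-4,-12,22,0,0,20],[-1,-4,-12,22,0,0,30],[-1,-4,-12,22,0,0,40]]]'
python3 - <<'E'
from h import *
c=cam("top");save(c["f"],"f2.png",(50,180,310,340),3)
c=cam("side");save(c["f"],"f1.png",(80,90,340,290),3)
E
```

```text
time_s: 8.8
position: [0.4171, -0.041, 0.2642]
tool_rot: [[-0.456, -0.001, -0.89], [0.89, 0.0, -0.456], [0.0, -1.0, 0.001]]
ft_force: [1.0, 0.5, -0.1]
grip_width: -0.0002
```

View pics/f2.png

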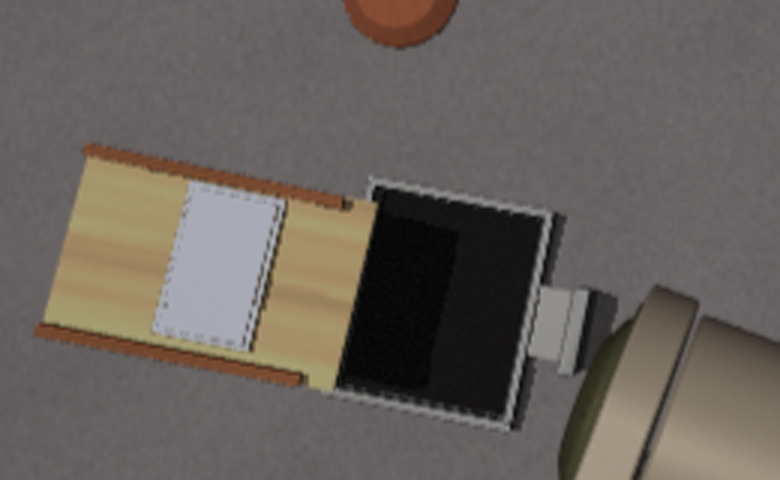

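View pics/f1.png

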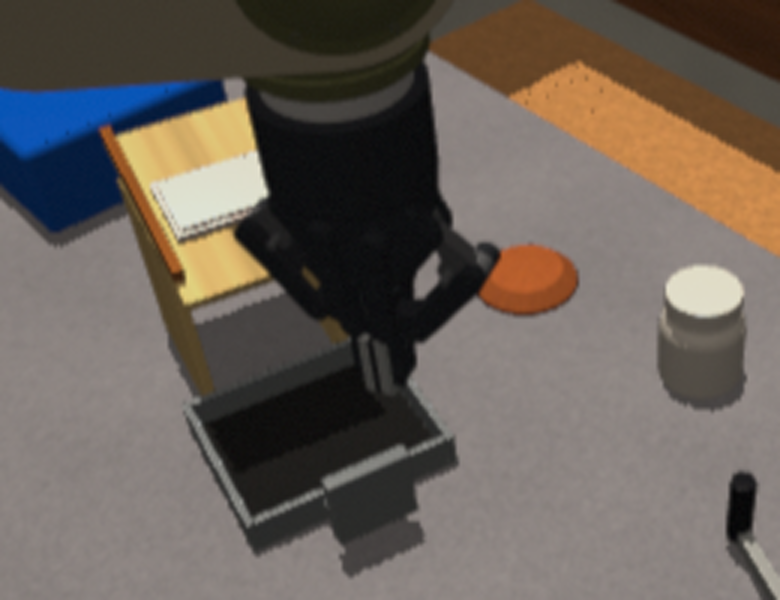

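Run:
```python
from h import *
from scipy.spatial.transform import Rotation as Ro
np.set_printoptions(precision=4,suppress=True)
T=cam("top");save(T["f"],"g.png",(60,220,180,310),6.5)
f=lambda p,k=3:(50+(p[0]+.5)/k-.5,180+(p[1]+.5)/k-.5)
e=np.array([.4826,.2035]);th=np.radians(-12.2);X=np.array([np.cos(th),np.sin(th)]);Y=np.array([-np.sin(th),np.cos(th)])
c=[onz(T,f(p),.028)[:2] for p in[(552,211),(510,430)]];m=sum(c)/2-e
print("tray back wall outer",m@X,m@Y,np.degrees(np.arctan2(*(c[0]-c[1])[::-1])))
# slab corners solved on slab top plane z=.15+.17*y+.009
def onramp(p,h):
    o,d=ray(T,f(p));n=np.array([*( -np.sin(.17)*Y),np.cos(.17)]);p0=np.array([*e,.15])+h*n
    return o+d*(n@(p0-o))/(n@d)
for nm,p,h in[("s1",(191,181),.009),("s2",(286,198),.006),("s3",(250,351),.006),("s4",(152,332),.009),("edge+",(378,202),0),("edge-",(335,390),0),("gR",(340,207),.012),("gL",(305,377),.012)]:
    q=onramp(p,h);d=q[:2]-e;print(nm,q,d@X,d@Y/np.cos(.17))
s=env.observe();R=s["tool_rot"];P=s["position"];print(P,s["q"])
X3=np.array([*X,0]);n=np.array([*(-np.sin(.17)*Y),np.cos(.17)]);u=np.cross(n,X3)
Rt=np.c_[-X3,-n,np.cross(-X3,-n)]
print("rotvec",np.degrees(Ro.from_matrix(Rt@R.T).as_rotvec()),"u",u)
for sx,sl,h in[(.003,.135,.08),(.003,.135,.0035),(.003,.035,.0035)]:
    t=np.array([*e,.15])+X3*sx+u*sl+n*h;print(t,(t-P)*100)
```

```text
tray back wall outer 0.0011555764363788657 -0.09636618080163022 -11.489698616664686
s1 [0.5551 0.2994 0.1778] 0.0506179241651228 0.11061579724364336
s2 [0.544  0.2437 0.1651] 0.05154337054047644 0.05306594739915564
s3 [0.45   0.2641 0.1651] -0.04465325808577917 0.05315568652747951
s4 [0.4632 0.3204 0.178 ] -0.04364001041951072 0.11174562053747196
edge+ [0.5412 0.1894 0.1498] 0.06023365679442285 -0.0014182219223986062
edge- [0.4243 0.2152 0.1499] -0.05941117837911279 -0.0008848422266240861
gR [0.5375 0.2094 0.1652] 0.052405768502109956 0.017591129482675123
gL [0.4335 0.2296 0.1648] -0.0534830899054567 0.015367634986736314
[ 0.4175 -0.0399  0.2642] [ -21.7351    7.0137   89.389     0.0021   83.6258 -138.4603]
rotvec [ 7.9632 -6.1925 50.9463] u [0.2083 0.9633 0.1692]
[0.5108 0.3197 0.2517] [ 9.3314 35.9614 -1.2518]
[0.5135 0.3323 0.1763] [ 9.6049 37.2264 -8.7915]
[0.4927 0.236  0.1594] [  7.5221  27.5931 -10.4833]
```

View pics/g.png

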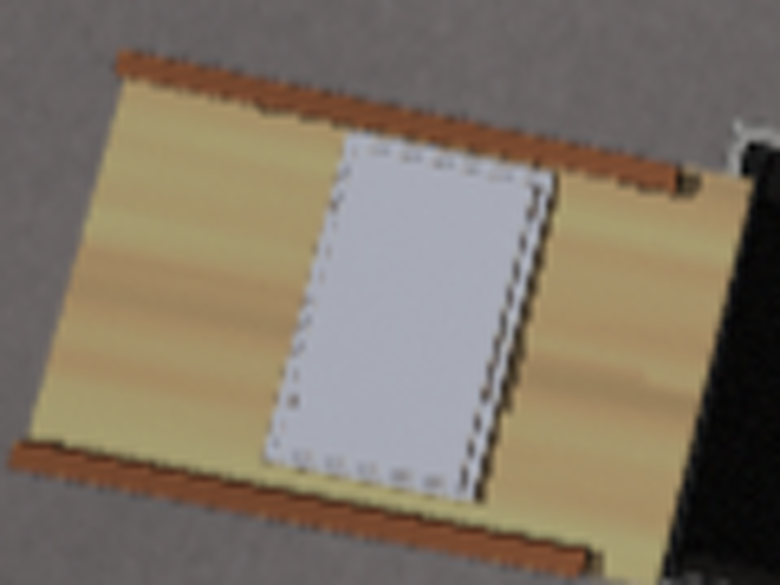

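```bash
python3 -m inch '[[[-1,1.5,5,1,1,-1,8],[-1,3,10,2,2,-2,17],[-1,4.5,16,2,4,-3,26],[-1,6,22,2,5,-4,34],[-1,8,29,2,6.5,-5,42],[-1,9.3,36,0,8,-6.2,50.9],[-1,9.35,36,-1.2,8,-6.2,50.9],[-1,9.35,36,-1.2,8,-6.2,50.9],[-1,9.5,36.6,-5,8,-6.2,50.9],[-1,9.5,36.6,-5,8,-6.2,50.9]]]'
python3 - <<'E'
from h import *
from scipy.spatial.transform import Rotation as Ro
np.set_printoptions(precision=4,suppress=True)
e=np.array([.4826,.2035]);th=np.radians(-12.2);X=np.array([np.cos(th),np.sin(th)]);Y=np.array([-np.sin(th),np.cos(th)])
X3=np.array([*X,0]);n=np.array([*(-np.sin(.17)*Y),np.cos(.17)]);u=np.cross(n,X3)
s=env.observe();P=s["position"];R=s["tool_rot"];Rt=np.c_[-X3,-n,np.cross(-X3,-n)]
print("rot",np.degrees(Ro.from_matrix(Rt@R.T).as_rotvec()),s["q"])
t=np.array([*e,.15])+X3*.0035+u*.136+n*.0035;print((t-P)*100)
c=cam("side");save(c["f"],"h1.png",(80,60,280,210),4)
c=cam("wrist");save(c["f"],"h2.png")
E
```

```text
time_s: 10.2
position: [0.5117, 0.3247, 0.2128]
tool_rot: [[-0.977, 0.032, -0.209], [0.212, 0.164, -0.963], [0.004, -0.986, -0.167]]
ft_force: [-0.3, -0.0, 0.7]
grip_width: 0.0
rot [ 0.0628 -0.2279  0.03  ] [  17.5401   25.4746   72.093     8.646    77.9315 -151.6903]
[ 0.25    0.8525 -3.6352]
```

View pics/h1.png

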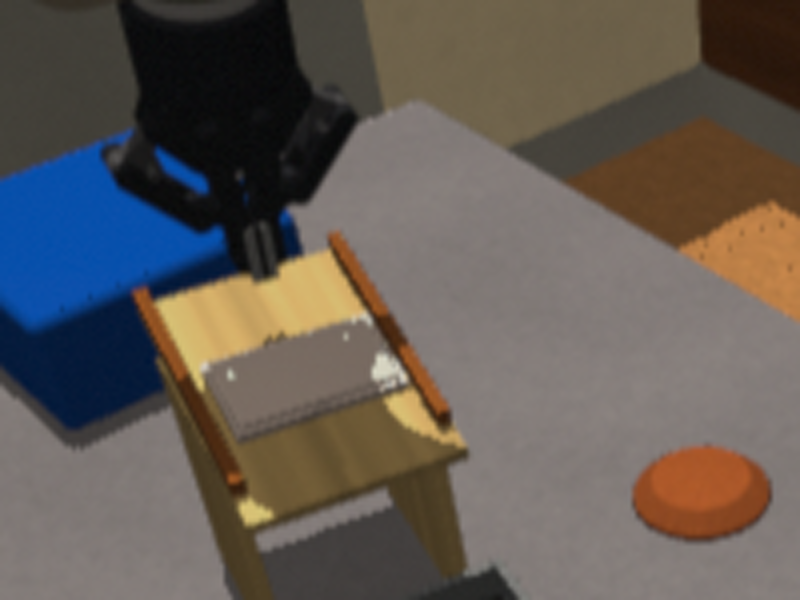

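View pics/h2.png

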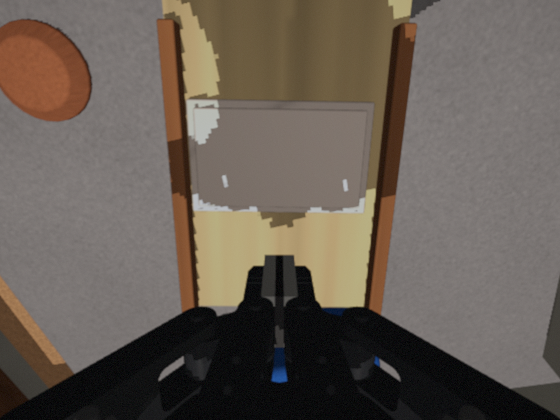

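```bash
python3 -m inch '[[[-1,0.1,0.4,-1.2,0,0,0],[-1,0.25,0.85,-2.4,0,0,0],[-1,0.25,0.85,-3.2,0,0,0],[-1,0.25,0.85,-3.6,0,0,0],[-1,0.25,0.85,-3.6,0,0,0]]]'
python3 - <<'E'
from h import *
c=cam("wrist");save(c["f"],"i2.png")
E
```

```text
time_s: 10.92
position: [0.5151, 0.3344, 0.1781]
tool_rot: [[-0.978, 0.036, -0.206], [0.209, 0.166, -0.964], [-0.0, -0.985, -0.17]]
ft_force: [-0.5, -0.4, -0.8]
grip_width: -0.0
```

View pics/i2.png

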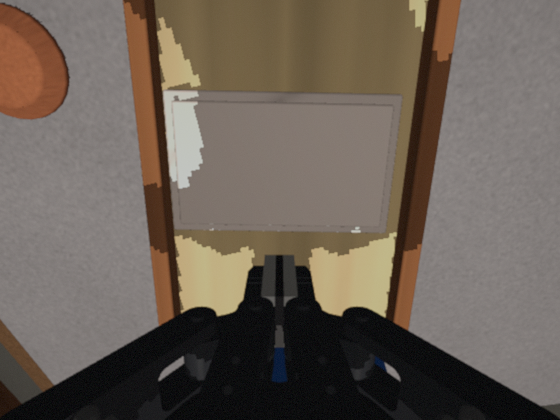

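```bash
python3 -m inch '[[[-1,0,0,-0.2,0,0,0],[-1,-0.12,-0.54,-0.29,0,0,0],[-1,-0.23,-1.08,-0.39,0,0,0],[-1,-0.35,-1.62,-0.48,0,0,0],[-1,-0.47,-2.16,-0.58,0,0,0],[-1,-0.58,-2.70,-0.67,0,0,0],[-1,-0.70,-3.24,-0.77,0,0,0],[-1,-0.82,-3.78,-0.86,0,0,0],[-1,-0.93,-4.32,-0.96,0,0,0],[-1,-1.05,-4.86,-1.05,0,0,0],[-1,-1.17,-5.40,-1.15,0,0,0],[-1,-1.28,-5.93,-1.24,0,0,0],[-1,-1.40,-6.47,-1.34,0,0,0],[-1,-1.52,-7.01,-1.43,0,0,0]]]'
python3 - <<'E'
from h import *
c=cam("wrist");save(c["f"],"j2.png")
c=cam("side");save(c["f"],"j1.png",(80,60,280,210),4)
e=np.array([.4826,.2035]);th=np.radians(-12.2);X=np.array([np.cos(th),np.sin(th)]);Y=np.array([-np.sin(th),np.cos(th)])
P=env.observe()["position"];d=P[:2]-e;print(d@X,d@Y/np.cos(.17),P[2]-.15-d@Y*np.tan(.17))
E
```

```text
time_s: 12.72
position: [0.4999, 0.264, 0.164]
tool_rot: [[-0.978, 0.036, -0.206], [0.209, 0.166, -0.964], [-0.001, -0.985, -0.17]]
ft_force: [-0.7, 2.0, 2.0]
grip_width: 0.0
0.004063733302849251 0.0634167876508653 0.003159744616135109
```

View pics/j2.png

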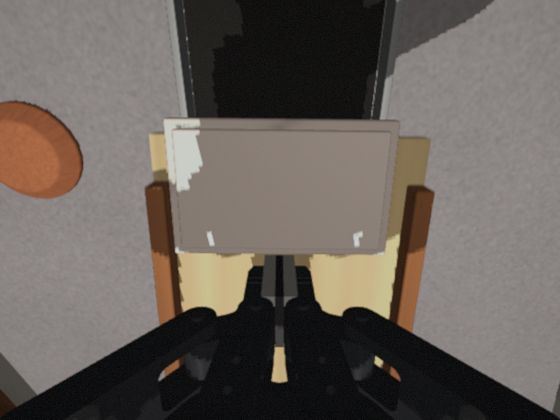

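View pics/j1.png

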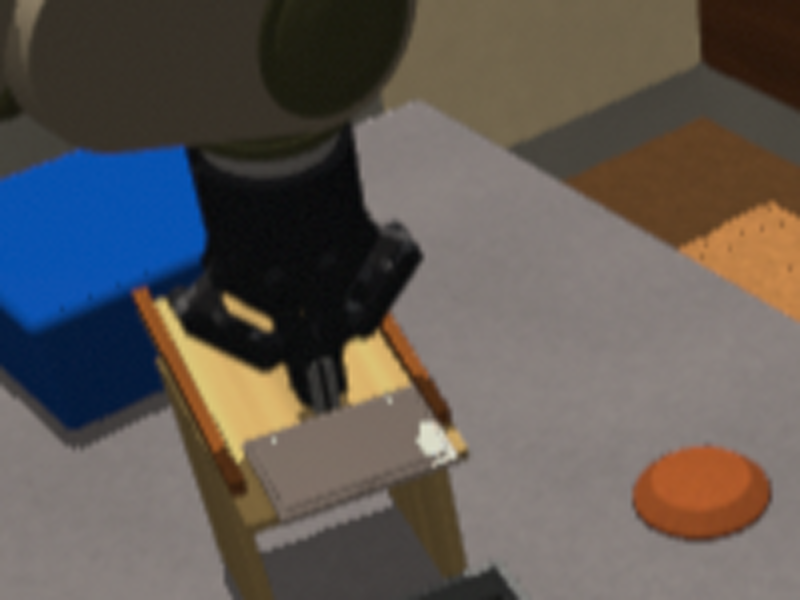

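```bash
python3 -m inch '[[[-1,-0.12,-0.54,-0.1,0,0,0],[-1,-0.23,-1.08,-0.19,0,0,0],[-1,-0.35,-1.62,-0.28,0,0,0],[-1,-0.47,-2.16,-0.38,0,0,0],[-1,-0.58,-2.70,-0.47,0,0,0],[-1,-0.60,-2.80,-0.49,0,0,0],[-1,-0.60,-2.80,-0.49,0,0,0],[-1,-0.60,-2.80,-0.49,0,0,0]]]'
python3 - <<'E'
from h import *
c=cam("wrist");save(c["f"],"k2.png")
c=cam("side");save(c["f"],"k1.png",(80,60,280,210),4)
E
```

```text
time_s: 13.82
position: [0.4939, 0.2364, 0.159]
tool_rot: [[-0.978, 0.036, -0.206], [0.209, 0.166, -0.964], [-0.0, -0.985, -0.17]]
ft_force: [-0.3, 1.0, 0.3]
grip_width: 0.0001
```

View pics/k2.png

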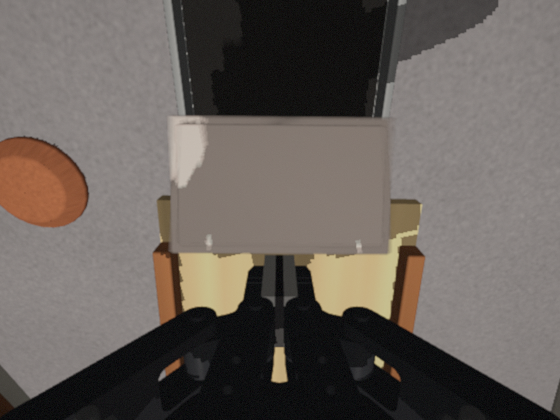

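View pics/k1.png

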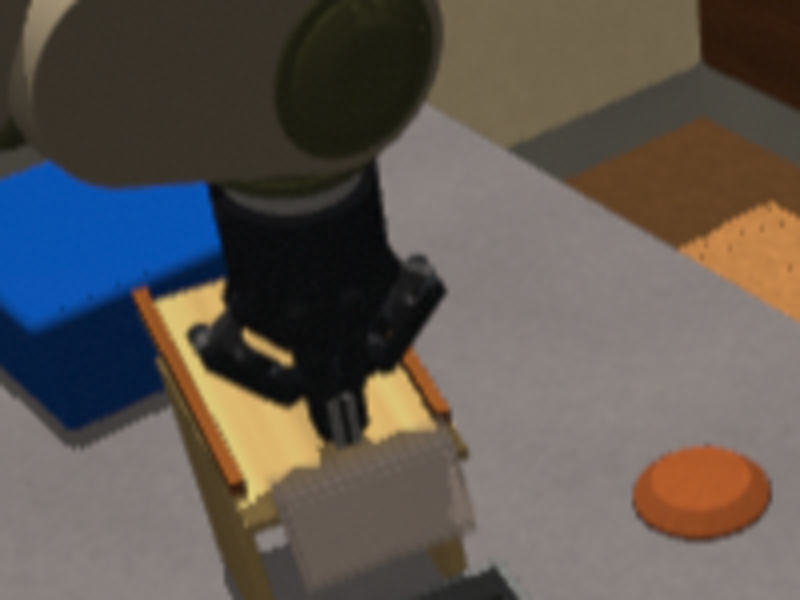

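Both views show the slab just starting to tip over the edge (motion-blurred in the side view). Hold the fingers still.

```bash
python3 -m inch '[[[-1,0,0,0,0,0,0],[-1,0,0,0,0,0,0],[-1,0,0,0,0,0,0],[-1,0,0,0,0,0,0],[-1,0,0,0,0,0,0],[-1,0,0,0,0,0,0]]]'
python3 - <<'E'
from h import *
c=cam("wrist");save(c["f"],"l2.png")
c=cam("side");save(c["f"],"l1.png",(80,60,340,255),3)
E
```

```text
time_s: 14.68
position: [0.4939, 0.2363, 0.1591]
tool_rot: [[-0.978, 0.036, -0.206], [0.209, 0.166, -0.964], [-0.001, -0.985, -0.17]]
ft_force: [0.1, -0.0, -0.1]
grip_width: 0.0002
```

View pics/l2.png

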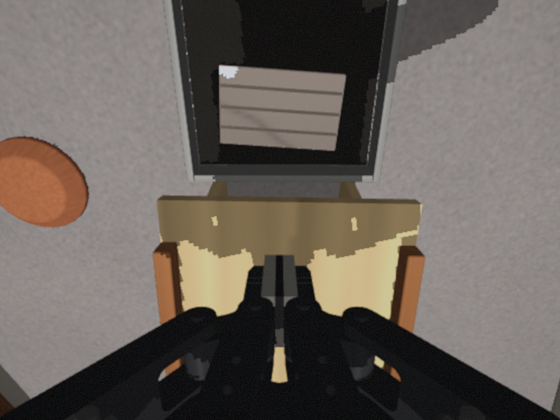

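View pics/l1.png

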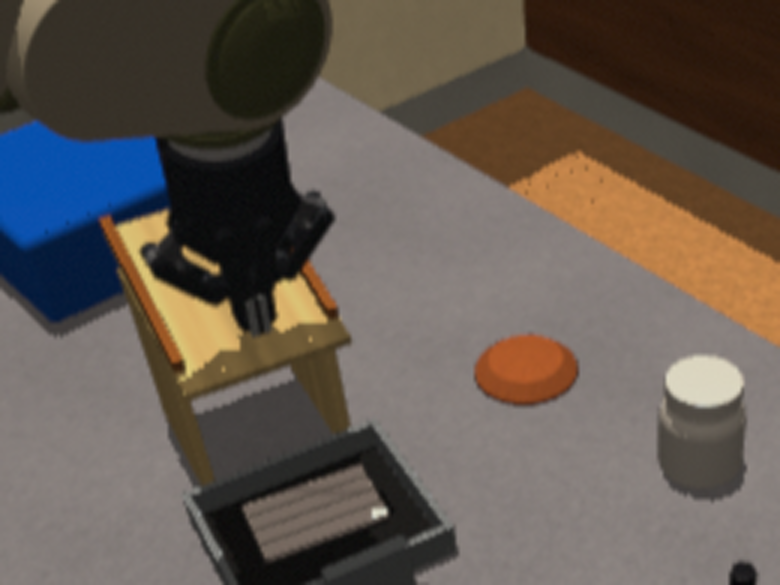

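The slab lies in the tray with the three saw marks up, and the tray has slid back a little from the stand. Now retract and measure the tray.

Run:
```python
from h import *
from scipy.spatial.transform import Rotation as Ro
R=env.observe()["tool_rot"];a=np.radians(78)
Rt=np.c_[[np.cos(a),np.sin(a),0],[0,0,-1],[-np.sin(a),np.cos(a),0]]
print(np.linalg.det(Rt),np.degrees(Ro.from_matrix(Rt@R.T).as_rotvec()))
```

```text
0.9999999999999999 [ -5.88478377   9.14373961 -89.69154722]
```

```bash
python3 -m inch '[[[-1,0,0,5,0,0,0],[-1,0,0,10,-0.6,0.9,-9],[-1,-1,-5,10,-1.2,1.8,-18],[-1,-2,-10,10,-1.8,2.7,-27],[-1,-3,-15,10,-2.4,3.7,-36],[-1,-5,-20,10,-3,4.6,-45],[-1,-7,-25,10,-3.6,5.5,-54],[-1,-9,-30,10,-4.2,6.4,-63],[-1,-10,-34,10,-4.8,7.4,-72],[-0.18,-10,-34,10,-5.3,8.3,-81],[-0.18,-10,-34,10,-5.9,9.1,-89.7],[-0.18,-10,-34,10,-5.9,9.1,-89.7]]]'
python3 - <<'E'
from h import *
s=env.observe();print(s["q"],s["tool_rot"])
c=cam("top");save(c["f"],"m2.png",(150,200,310,330),5)
c=cam("side");save(c["f"],"m1.png",(80,90,340,285),3)
E
```

```text
time_s: 16.27
position: [0.394, -0.1036, 0.2591]
tool_rot: [[0.206, 0.0, -0.978], [0.978, -0.001, 0.206], [-0.0, -1.0, -0.001]]
ft_force: [-0.2, 0.1, 0.5]
grip_width: 0.0348
[-3.14864983e+01  5.92419814e+00  9.15377678e+01 -1.34916210e-02
  8.25008819e+01 -1.09575776e+02] [[ 2.06357398e-01  4.31022667e-04 -9.78476591e-01]
 [ 9.78476588e-01 -5.37759196e-04  2.06357160e-01]
 [-4.37240171e-04 -9.99999763e-01 -5.32716176e-04]]
```

View pics/m2.png

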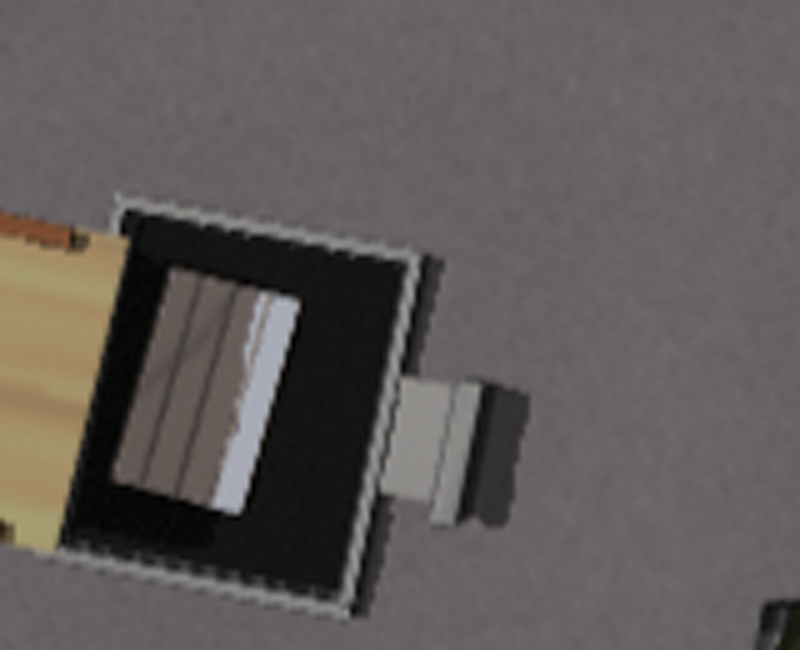

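View pics/m1.png

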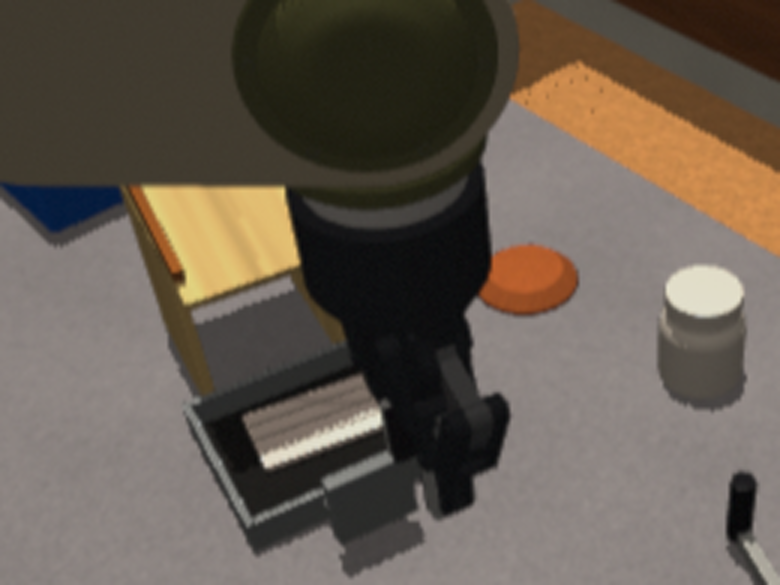

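```bash
python3 - <<'E'
from h import *
T=cam("top")
f=lambda p:(150+(p[0]+.5)/5-.5,200+(p[1]+.5)/5-.5)
h=np.array([onz(T,f(p),.077) for p in[(458,382),(482,383),(456,523),(432,521)]])
print(h.mean(0),np.degrees(np.arctan2(*(h[1]-h[2])[1::-1])))
E
python3 -m inch '[[[-0.18,1.5,4.5,-2,0,0,0],[-0.18,3,9,-5,0,0,0],[-0.18,4.8,14,-8,0,0,0],[-0.18,6.2,18,-11,0,0,0],[-0.18,6.2,18,-12,0,0,0],[-0.18,6.2,18,-12,0,0,0]]]'
```

```text
[0.45551468 0.07288957 0.077     ] -11.470797422582345
time_s: 17.18
position: [0.4557, 0.076, 0.1389]
tool_rot: [[0.207, -0.001, -0.978], [0.978, -0.001, 0.207], [-0.001, -1.0, 0.001]]
ft_force: [0.3, 0.3, 0.3]
grip_width: 0.0348
```

```bash
python3 -m inch '[[[-0.18,0,-0.2,-4,0,0,0],[-0.18,0,-0.2,-9.2,0,0,0],[-0.18,0,-0.2,-9.2,0,0,0],[-0.6,0,-0.2,-9.2,0,0,0],[-1,0,-0.2,-9.2,0,0,0],[-1,0,-0.2,-9.2,0,0,0],[-1,0,-0.2,-9.2,0,0,0]]]' 60
python3 - <<'E'
from h import *
c=cam("wrist");save(c["f"],"n2.png")
E
```

```text
time_s: 18.05
position: [0.4573, 0.074, 0.0495]
tool_rot: [[0.208, 0.005, -0.978], [0.978, -0.001, 0.208], [-0.0, -1.0, -0.005]]
ft_force: [-1.3, -0.1, 7.8]
grip_width: 0.0109
```

View pics/n2.png

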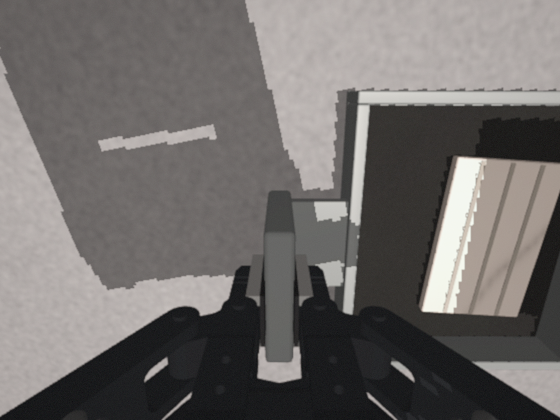

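```bash
python3 -m inch '[[[-1,-0.1,-0.5,0.2,0,0,0],[-1,-0.3,-1.4,0.2,0,0,0],[-1,-0.6,-2.7,0.2,0,0,0],[-1,-0.8,-4.2,0.2,0,0,0.5],[-1,-0.6,-5.9,0.2,0,0,1.2],[-1,-0.3,-7.6,0.2,0,0,1.9],[-1,0,-9.3,0.2,0,0,2.6],[-1,0.2,-11.0,0.2,0,0,3.4],[-1,0.5,-12.7,0.2,0,0,4.2],[-1,0.8,-14.4,0.2,0,0,5],[-1,1.1,-16.1,0.2,0,0,5.8],[-1,1.4,-17.8,0.2,0,0,6.6],[-1,1.7,-19.5,0.2,0,0,7.4],[-1,2.0,-21.2,0.2,0,0,8.2],[-1,2.3,-22.9,0.2,0,0,9],[-1,2.5,-24.6,0.2,0,0,9.8],[-1,2.8,-26.3,0.2,0,0,10.5],[-1,3.0,-27.7,0.2,0,0,10.9],[-1,3.15,-28.8,0.2,0,0,10.9],[-1,3.15,-29.15,0.2,0,0,10.9]]]'
python3 - <<'E'
from h import *
c=cam("top");save(c["f"],"o2.png",(290,170,470,320),4.3)
c=cam("side");save(c["f"],"o1.png",(180,170,440,365),3)
c=cam("wrist");save(c["f"],"o3.png")
E
```

```text
time_s: 20.6
position: [0.4867, -0.2175, 0.0494]
tool_rot: [[0.02, 0.0, -1.0], [1.0, 0.001, 0.02], [0.001, -1.0, 0.0]]
ft_force: [0.8, 8.2, 3.4]
grip_width: 0.0112
```

View pics/o2.png

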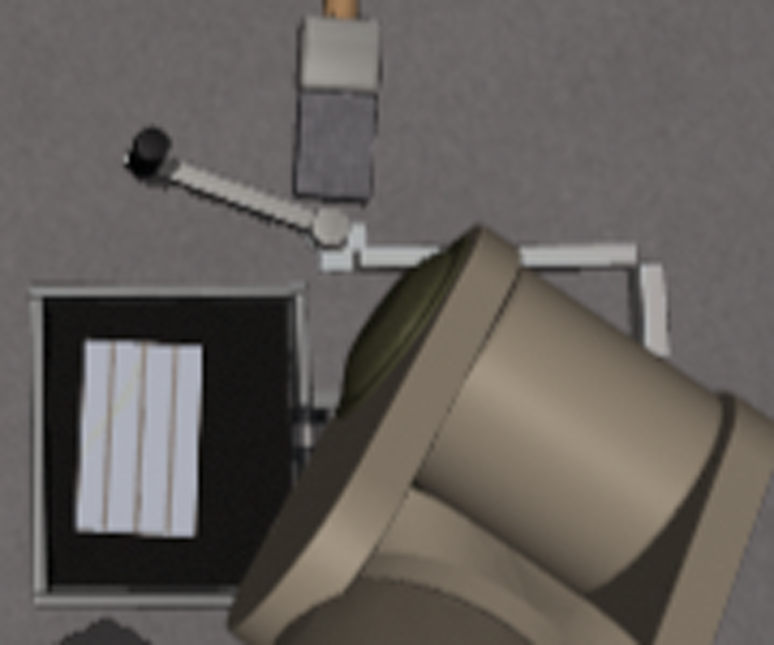

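View pics/o1.png

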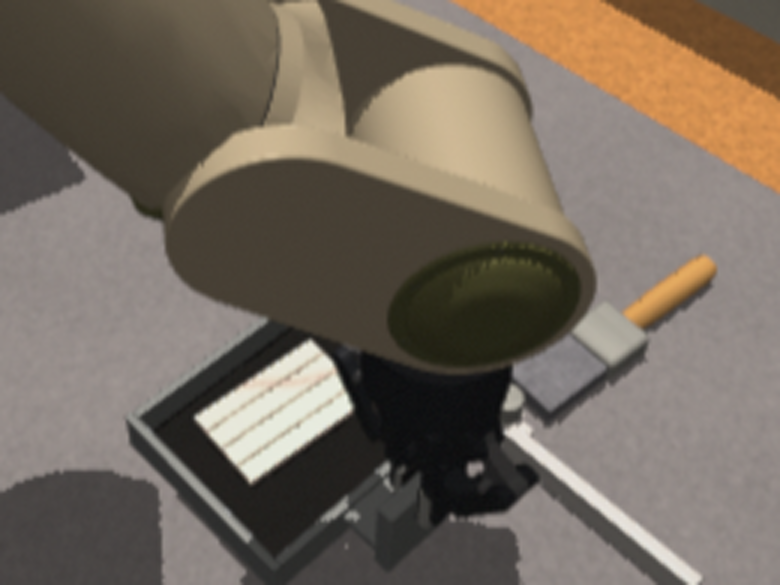

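View pics/o3.png

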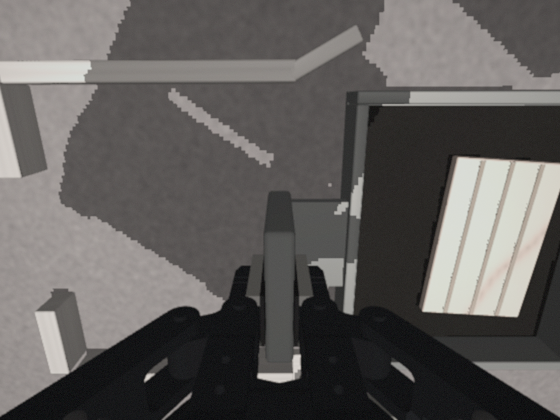

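Run:
```python
from h import *
np.set_printoptions(precision=4,suppress=True)
T=cam("top")
f=lambda p:(290+(p[0]+.5)/4.3-.5,170+(p[1]+.5)/4.3-.5)
g=lambda p:(310+(p[0]+.5)/5-.5,190+(p[1]+.5)/5-.5)
for n,p,z in[("tray+x far",(32,289),.028),("tray+x near",(301,285),.028),("tray-x far",(37,606),.028),("tray-x mid",(225,603),.028),("rail+x",(362,268),.022),("rail+x b",(636,266),.022)]:
    print(n,onz(T,f(p),z))
for n,p in[("r-x a",(340,610)),("r-x b",(668,612))]:print(n,onz(T,g(p),.022))
```

```text
tray+x far [ 0.5658 -0.0458  0.028 ]
tray+x near [ 0.5642 -0.1816  0.028 ]
tray-x far [ 0.4085 -0.0433  0.028 ]
tray-x mid [ 0.408 -0.136  0.028]
rail+x [ 0.5726 -0.2139  0.022 ]
rail+x b [ 0.5698 -0.3517  0.022 ]
r-x a [ 0.4023 -0.2121  0.022 ]
r-x b [ 0.3985 -0.3499  0.022 ]
```

```bash
python3 -m inch '[[[-1,0.2,-0.4,0,0,0,0],[-1,0.2,-1.2,0,0,0,0],[-1,0.16,-2.2,0,0,0,0],[-1,0.14,-3.3,0,0,0,0],[-1,0.12,-4.4,0,0,0,0],[-1,0.1,-5.5,0,0,0,0],[-1,0.07,-6.7,0,0,0,0],[-1,0.05,-7.9,0,0,0,0],[-1,0.02,-9.1,0,0,0,0],[-1,0,-10.3,0,0,0,0],[-1,-0.02,-11.5,0,0,0,0],[-1,-0.05,-12.7,0,0,0,0],[-1,-0.07,-13.8,0,0,0,0],[-1,-0.1,-14.8,0,0,0,0],[-1,-0.11,-15.4,0,0,0,0],[-1,-0.12,-15.8,0,0,0,0],[-1,-0.12,-15.8,0,0,0,0]]]'
python3 - <<'E'
from h import *
c=cam("top");save(c["f"],"p2.png",(310,170,490,320),4.3)
c=cam("wrist");save(c["f"],"p3.png")
E
```

```text
time_s: 22.92
position: [0.4858, -0.3747, 0.0494]
tool_rot: [[0.019, 0.0, -1.0], [1.0, 0.001, 0.019], [0.001, -1.0, -0.0]]
ft_force: [-0.3, 5.3, 3.6]
grip_width: 0.011
```

View pics/p2.png

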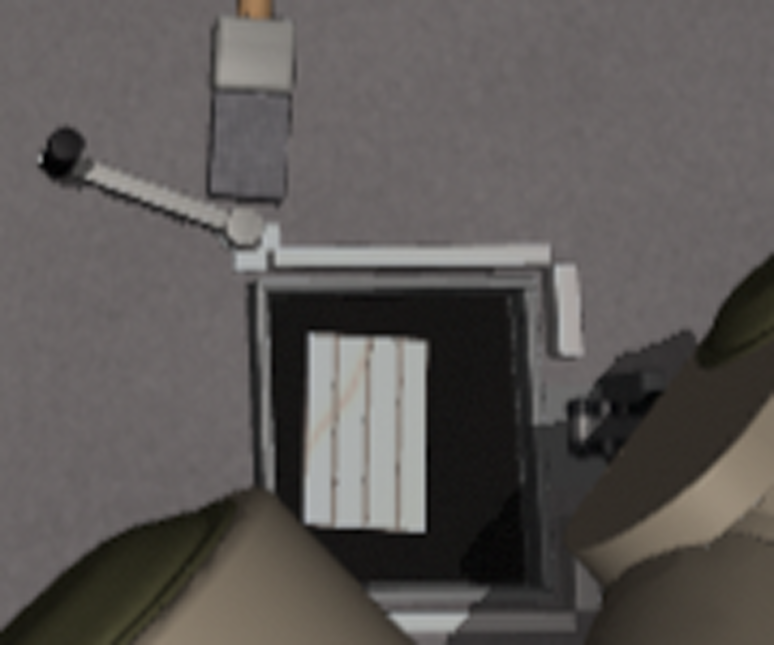

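View pics/p3.png

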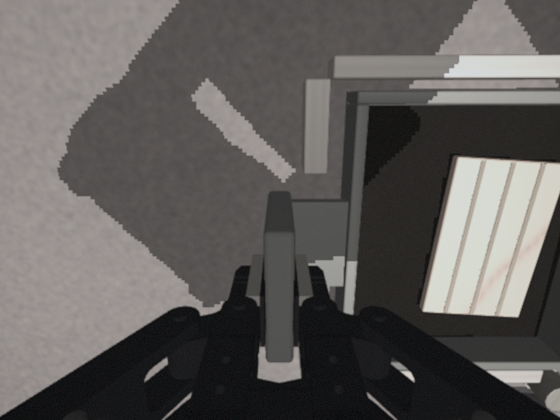

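The tray is between the rails, about 10 mm short of the stops. Push on gently until the force shows contact.

```bash
python3 -m inch '[[[-1,-0.01,-0.5,0,0,0,0],[-1,-0.02,-0.9,0,0,0,0],[-1,-0.02,-1.2,0,0,0,0],[-1,-0.02,-1.2,0,0,0,0]]]'
```

```text
time_s: 23.52
position: [0.4857, -0.3863, 0.0493]
tool_rot: [[0.019, 0.0, -1.0], [1.0, 0.002, 0.019], [0.002, -1.0, 0.0]]
ft_force: [0.5, 7.9, 5.4]
grip_width: 0.0107
```

```bash
python3 -m inch '[[[-1,0,-0.2,0,0,0,0],[-1,0,-0.4,0,0,0,0],[-1,0,-0.6,0,0,0,0],[-1,0,-0.6,0,0,0,0]]]'
```

```text
time_s: 24.02
position: [0.4856, -0.3873, 0.0485]
tool_rot: [[0.018, -0.002, -1.0], [1.0, 0.012, 0.018], [0.012, -1.0, 0.002]]
ft_force: [2.1, 24.9, 9.7]
grip_width: 0.0111
```

```bash
python3 -m inch '[[[-1,0,0.4,0,0,0,0],[-0.6,0,0.4,0,0,0,0],[-0.18,0,0.4,0,0,0,0],[-0.18,0,0.4,0,0,0,0],[-0.18,0,0.4,5,0,0,0],[-0.18,0,0.4,10,0,0,0],[0.18,2,4,14,0,0,-10],[0.18,4,8,14,0,0,-20],[0.18,7,14,14,0,0,-30],[0.18,10,20,14,0,0,-40],[0.18,13,25,14,0,0,-50],[0.18,14,27,14,0,0,-60],[0.18,14.5,28.5,14,0,0,-70],[0.18,14.5,28.5,14,0,0,-80],[0.18,14.5,28.5,14,0,0,-90],[0.18,14.5,28.5,14,0,0,-100],[0.18,14.5,28.5,14,0,0,-111],[0.18,14.5,28.5,14,0,0,-111]]]'
python3 - <<'E'
from h import *
s=env.observe();print(s["q"],np.degrees(np.arctan2(s["tool_rot"][1,0],s["tool_rot"][0,0])))
T=cam("top");save(T["f"],"q2.png",(290,170,490,340),4)
S=cam("side");save(S["f"],"q1.png",(200,190,460,385),3)
W=cam("wrist");save(W["f"],"q3.png")
E
```

```text
time_s: 26.28
position: [0.6311, -0.1086, 0.189]
tool_rot: [[0.927, -0.001, 0.375], [-0.375, -0.0, 0.927], [-0.0, -1.0, -0.001]]
ft_force: [-0.4, 0.9, -0.1]
grip_width: 0.0505
[-2.03244683e+01  3.26889448e+01  6.27173883e+01 -3.63218302e-02
  8.46168582e+01  1.72500098e+00] -22.04606147747409
```

View pics/q2.png

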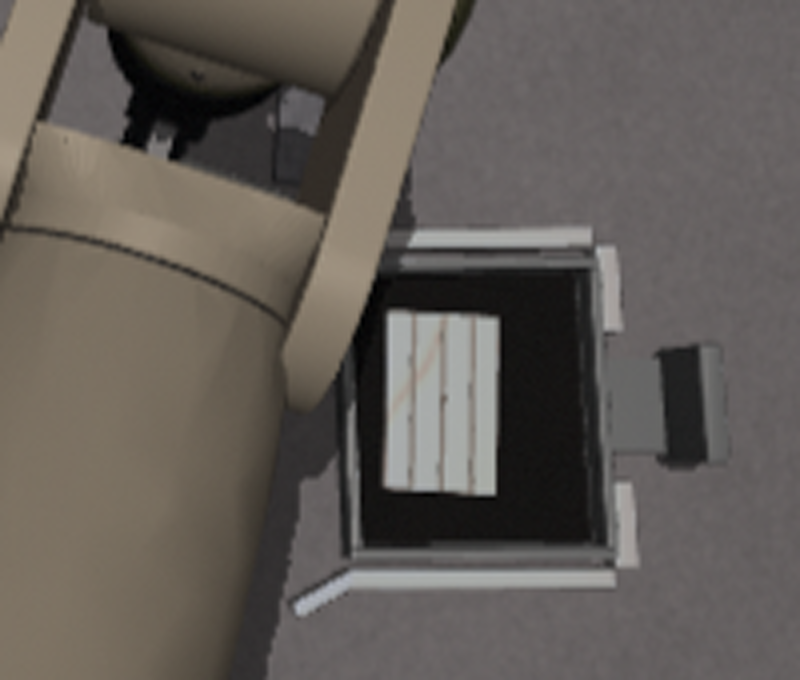

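View pics/q1.png

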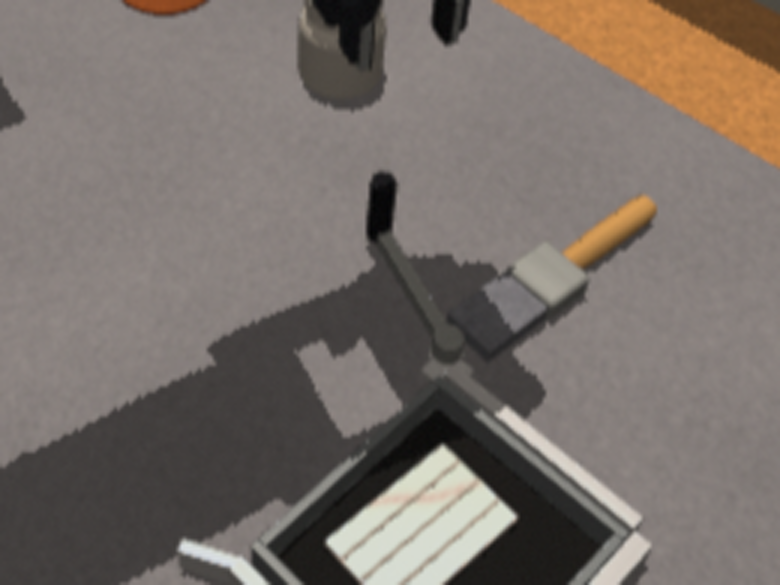

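View pics/q3.png

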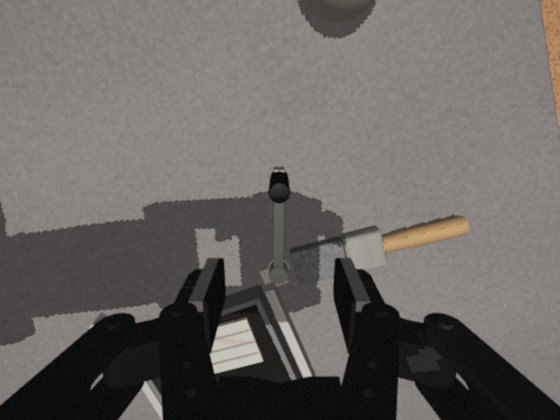

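Run:
```python
from h import *
np.set_printoptions(precision=4,suppress=True)
S=cam("side");W=cam("wrist")
f=lambda p:(200+(p[0]+.5)/3-.5,190+(p[1]+.5)/3-.5)
print("knob",tri(W,(279,191),S,f((382,181))),onz(W,(279,191),.068))
print("piv",tri(W,(279,271),S,f((447,336))),onz(W,(279,271),.03))
```

```text
knob (array([ 0.6335, -0.1015,  0.064 ]), np.float64(0.00012863570677638575)) [ 0.6339 -0.1005  0.068 ]
piv (array([ 0.5968, -0.1931,  0.0178]), np.float64(0.000410517860169099)) [ 0.5991 -0.1867  0.03  ]
```

```bash
python3 -m inch '[[[0.18,0.05,0.45,-5,0,0,0],[0.18,0.05,0.45,-10,0,0,0],[0.18,0.05,0.45,-13,0,0,0],[0.18,0.05,0.45,-14.7,0,0,0],[0.18,0.05,0.45,-14.7,0,0,0],[-0.4,0.05,0.45,-14.7,0,0,0],[-1,0.05,0.45,-14.7,0,0,0],[-1,0.05,0.45,-14.7,0,0,0],[-1,0.05,0.45,-14.7,0,0,0]]]' 40
python3 - <<'E'
from h import *
np.set_printoptions(precision=2,suppress=True)
S=cam("side");save(S["f"],"r1.png",(200,150,460,345),3)
W=cam("wrist");save(W["f"],"r3.png")
p=np.array([.594,-.197]);P=env.observe()["position"][:2];d=P-p;r=np.linalg.norm(d);a=np.arctan2(d[1],d[0]);print(r,np.degrees(a))
r=.1
o=p+r*np.array([np.cos(a),np.sin(a)])
for k in range(1,20):
    b=a+(np.radians(178.9)-a)*k/19;q=p+r*np.array([np.cos(b),np.sin(b)]);print(k,(q-o)*100,np.degrees(b-a))
E
```

```text
time_s: 27.65
position: [0.6322, -0.1039, 0.0436]
tool_rot: [[0.927, 0.002, 0.376], [-0.376, -0.001, 0.927], [0.002, -1.0, -0.0]]
ft_force: [-0.6, -0.4, 6.4]
grip_width: 0.0168
0.10067825558764094 67.68895012395222
1 [-0.96  0.34] 5.853213151370943
2 [-1.96  0.58] 11.706426302741873
3 [-2.97  0.71] 17.5596394541128
4 [-3.99  0.75] 23.412852605483746
5 [-5.01  0.68] 29.26606575685469
6 [-6.01  0.5 ] 35.1192789082256
7 [-7.    0.22] 40.97249205959655
8 [-7.95 -0.15] 46.82570521096749
9 [-8.85 -0.62] 52.678918362338436
10 [-9.71 -1.18] 58.53213151370935
11 [-10.5   -1.83] 64.3853446650803
12 [-11.22  -2.55] 70.23855781645123
13 [-11.86  -3.34] 76.09177096782219
14 [-12.42  -4.2 ] 81.9449841191931
15 [-12.9  -5.1] 87.79819727056405
16 [-13.27  -6.05] 93.65141042193498
17 [-13.55  -7.03] 99.5046235733059
18 [-13.72  -8.04] 105.35783672467684
19 [-13.79  -9.06] 111.21104987604778
```

View pics/r1.png

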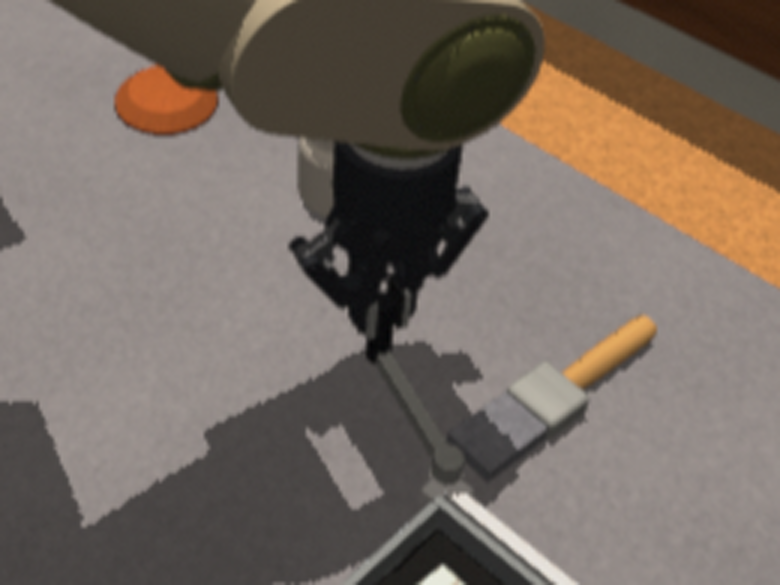

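View pics/r3.png

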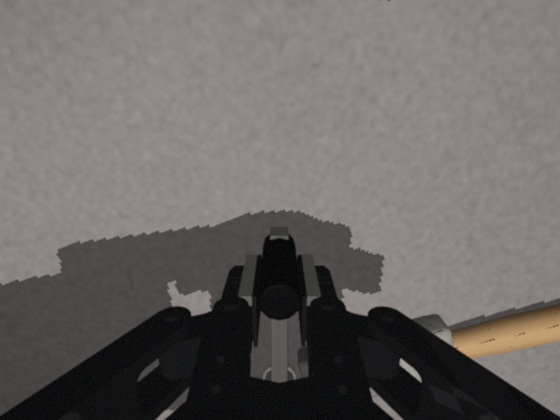

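Knob is gripped (16.8 mm). Swing it round on its arc, turning with it.

```bash
python3 -m inch '[[[-1,-0.5,0.2,0,0,0,3],[-1,-1.45,0.46,0,0,0,8.8],[-1,-2.45,0.65,0,0,0,14.6],[-1,-3.5,0.73,0,0,0,20.5],[-1,-4.5,0.72,0,0,0,26.3],[-1,-5.5,0.6,0,0,0,32.2],[-1,-6.5,0.37,0,0,0,38],[-1,-7.5,0.05,0,0,0,44],[-1,-8.4,-0.38,0,0,0,50],[-1,-9.3,-0.9,0,0,0,55.6]]]'
```

```text
time_s: 29.0
position: [0.5392, -0.1133, 0.0436]
tool_rot: [[0.832, 0.003, -0.555], [0.555, -0.002, 0.832], [0.001, -1.0, -0.003]]
ft_force: [0.6, -2.4, 6.8]
grip_width: 0.0168
```

```bash
python3 -m inch '[[[-1,-0.6,-0.4,0,0,0,4],[-1,-1.3,-1.0,0,0,0,9.5],[-1,-1.92,-1.65,0,0,0,14.6],[-1,-2.56,-2.44,0,0,0,20.5],[-1,-3.12,-3.3,0,0,0,26.3],[-1,-3.6,-4.2,0,0,0,32.2],[-1,-3.97,-5.15,0,0,0,38],[-1,-4.25,-6.13,0,0,0,43.9],[-1,-4.42,-7.14,0,0,0,49.8],[-1,-4.49,-7.7,0,0,0,54],[-1,-4.49,-8.1,0,0,0,55],[-1,-4.49,-8.1,0,0,0,55]]]'
```

```text
time_s: 30.5
position: [0.4944, -0.1945, 0.0435]
tool_rot: [[0.026, 0.003, -1.0], [1.0, -0.002, 0.026], [-0.002, -1.0, -0.003]]
ft_force: [-0.7, -0.1, 9.2]
grip_width: 0.0163
```

Run:
```python
from h import *
T=cam("top");save(T["f"],"u2.png",(290,170,490,340),4)
S=cam("side");save(S["f"],"u1.png",(200,190,460,385),3)
W=cam("wrist");save(W["f"],"u3.png")
```

```text
(no output)
```

View pics/u3.png

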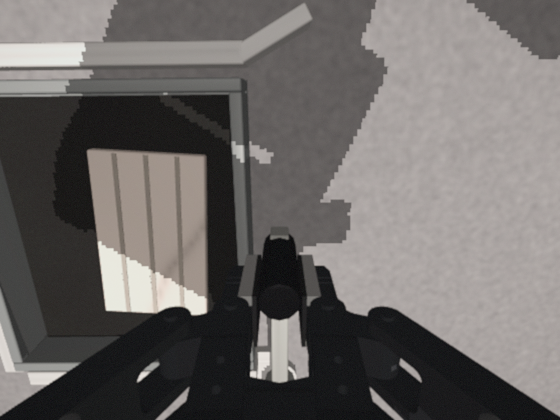

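View pics/u1.png

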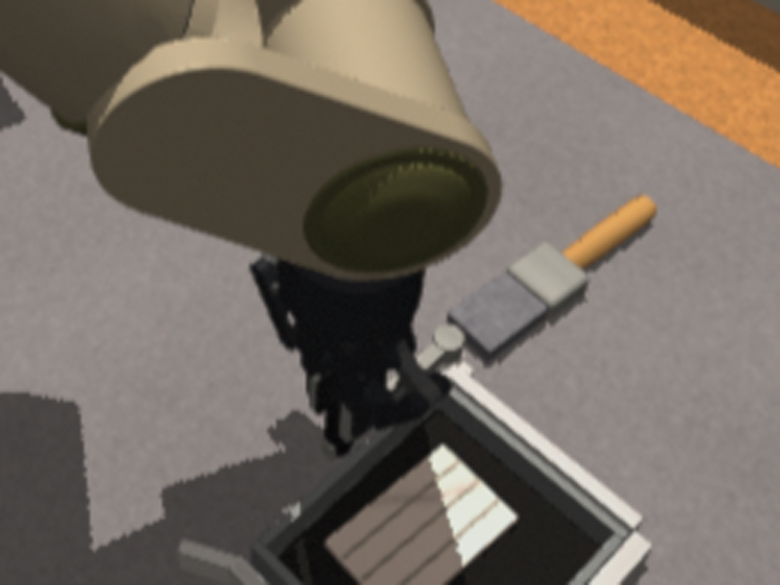

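```bash
python3 -m inch '[[[-1,0,-0.2,0,0,0,0],[-1,0,-0.4,0,0,0,0],[-1,0,-0.4,0,0,0,0]]]'
```

```text
time_s: 31.02
position: [0.4943, -0.1955, 0.0435]
tool_rot: [[0.026, 0.002, -1.0], [1.0, 0.003, 0.026], [0.003, -1.0, -0.002]]
ft_force: [3.0, 14.3, 12.4]
grip_width: 0.0163
```

The bar is on its end stop (14 N at y = -0.1955). Release, rise and look.

```bash
python3 -m inch '[[[-1,0,0.3,0,0,0,0],[-0.6,0,0.3,0,0,0,0],[-0.2,0,0.3,0,0,0,0],[-0.2,0,0.3,0,0,0,0],[-0.2,0,0.3,4,0,0,0],[-0.2,0,0.3,9,0,0,0],[-0.2,0,0.3,15,0,0,0],[-0.2,-3,4,18,0,0,0],[-0.2,-6,9,20,0,0,0],[-0.2,-9,14,20,0,0,0],[-0.2,-10,20,20,0,0,0],[-0.2,-10,26,20,0,0,0],[-0.2,-10,30,20,0,0,0],[-0.2,-10,30,20,0,0,0],[-0.2,-10,30,20,0,0,0]]]'
python3 - <<'E'
from h import *
T=cam("top");save(T["f"],"v2.png",(290,170,490,340),4);save(T["f"],"v0.png")
S=cam("side");save(S["f"],"v1.png")
E
```

```text
time_s: 32.9
position: [0.3936, 0.1019, 0.242]
tool_rot: [[0.026, 0.0, -1.0], [1.0, -0.001, 0.026], [-0.001, -1.0, -0.0]]
ft_force: [0.7, 0.6, 0.3]
grip_width: 0.034
```

View pics/v2.png

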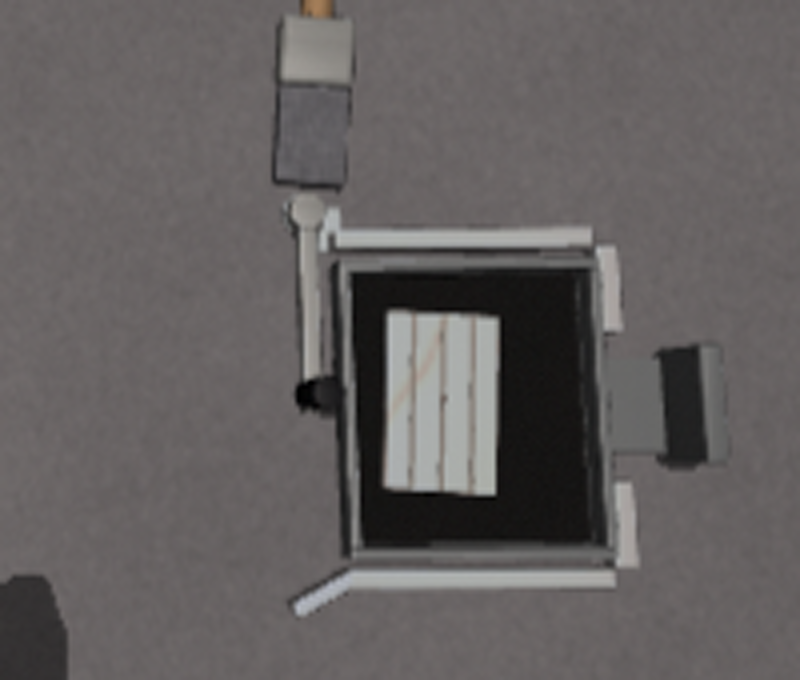

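View pics/v1.png

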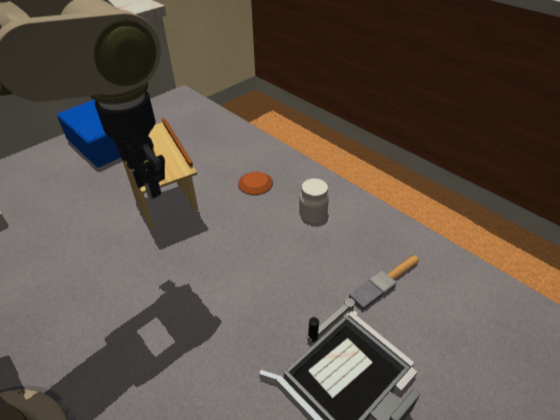

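View pics/v0.png

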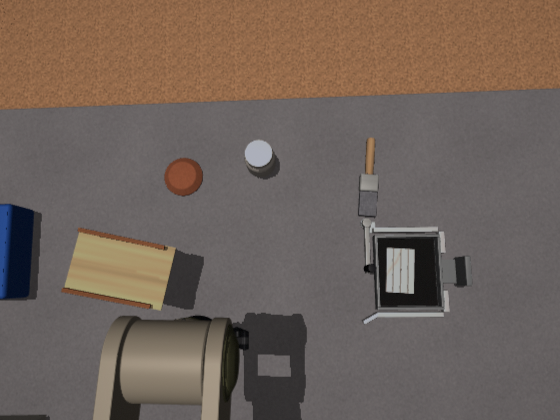

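Run:
```python
from h import *
np.set_printoptions(precision=4,suppress=True)
T=cam("top")
f=lambda p:(290+(p[0]+.5)/4-.5,170+(p[1]+.5)/4-.5)
a=onz(T,f((307,211)),.02);b=onz(T,f((312,372)),.02);d=b-a;print("bar dir",np.degrees(np.arctan2(d[1],d[0])))
k=onz(T,f((325,391)),.068);print("knob",k,np.degrees(np.arctan2(k[1]+.1975,k[0]-.5938)))
c=np.array([onz(T,f(p),.028) for p in[(333,262),(597,252),(613,558),(348,556)]]);print(c[:,:2].tolist(),c.mean(0))
r=[onz(T,f(p),.022)[:2] for p in[(335,249),(592,247),(352,571),(615,570)]];print(np.array(r).tolist(),np.mean(r,0))
print("tray yaw",np.degrees(np.arctan2(*(c[0]-c[3])[1::-1])),np.degrees(np.arctan2(*(c[1]-c[2])[1::-1])))
```

```text
bar dir 178.57829474893498
knob [ 0.495  -0.1947  0.068 ] 178.36357636163123
[[0.5650809517262827, -0.2103291839755579], [0.5666757365518733, -0.35230344930040436], [0.40494786270440636, -0.3476591462914019], [0.4089307636449271, -0.20921059552116783]] [ 0.4864 -0.2799  0.028 ]
[[0.5727299664790162, -0.21298552449444952], [0.5700400168025376, -0.35189031355090744], [0.4006566884221871, -0.21201494008161104], [0.3982653532704725, -0.35022441239143515]] [ 0.4854 -0.2818]
tray yaw -0.41043371112804 -1.6448979670994102
```

```bash
python3 -c "
from rig import env
print(env.close_job()); print(env.observe()['time_s'])"
```

```text
the job is handed in; nothing more can be done
None
the job is handed in; nothing more can be done
```

The job is done and handed in at about 33 s of the 72 s allowed. No verdict was reported, so the results below are from my own measurements.

- **Tray at the stand:** I slid it in by its handle until it met the stand, with about 30 N of contact force.
- **Slab:** I pushed it down the ramp at about 45 mm/s with shut fingers. It tipped over the edge and landed flat in the tray, with its three saw marks up.
- **Dock:** I slid the tray in against the stops (about 25 N). I then swung the bar round by its knob to its end stop.

**Last checks, top camera:**

| Item | Measured |
|---|---|
| Tray centre | about 1–2 mm from the dock centre in each direction |
| Tray yaw | about -1.0° against the dock's -1.1° |
| Bar direction | 178.4–178.6° against about 178.9° when shut, so under 0.01 rad |
| Slab | flat in the tray, saw marks up |
| Jar, blank and brush | seen at their starting places in the final view |
| Gripper | clear of everything, no contact force |

**What disagreed:**
- The wrist camera placed the bar's knob about 5 mm from the top camera's reading, so I aimed between them and the grasp held.
- After the fall the wrist and side views made the tray look as if it had slid off the stand. The top view afterwards showed it had not moved.

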